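# Lever a stuck end plug out of a chromatography column

## Task

The end plug of the short steel column is stuck tight in its O-ring. Put the tip of the pry bar into the gap under the plug's head and, with the bar bearing on the column's flange, lever the plug up until it is loose. Then lay the bar flat on the bench, lift the plug out by the fitting on its top and set it down gently, upright, in the parts tray, leaving everything else where it stands.

Things in the scene. Friction and masses are not known exactly. Their poses are not given: they have to be found in the camera images.
- column: Short steel column upright on a 160 x 160 x 20 mm foot, fixed to the bench. Origin on its axis at bench level, z up. Tube 66 mm across, top and bottom flanges 120 mm across; the top flange is 14 mm thick, its flat top 145 mm above the bench, and its rim is the fulcrum. In its middle is a 50 mm mouth, 14 mm deep, with a black O-ring that grips the plug.
- flange_top (a point): Centre of the column's top flange at the height of its flat top (145 mm above the bench); z up. The flange top is open and flat from 28.5 mm (the plug's neck) out to its rim at 60 mm. Under the plug's head is an open gap all round, 8 mm high and 11.5 mm deep.
- plug: Steel end plug, 0.4 to 0.75 kg, origin at the centre of its bottom face, z up its axis. From the bottom up: spigot 46 mm across and 6 mm long (in the mouth), neck 57 mm across and 8 mm tall (rests on the flange), head 80 mm across and 10 mm thick, outlet fitting 20 mm across and 26 mm tall; 50 mm in all. Fully home and tight at the start.
- plug_fitting (a point): Centre of the fitting on the plug, 37 mm above its bottom face, z along its axis. Tight, the plug takes 50 to 85 N to pull straight up, 25 to 45 N of lift at the bar's tip; it tips up about the far side of its neck and pops loose once this point has risen about 3 mm (the head on the bar's side about 7 mm). It then stays about 3 mm proud when the bar is drawn out, and lifts off easily.
- bar: Pry bar, 240 mm long, about 0.24 kg, lying flat. Origin at the middle of its length on the underside; x points along the bar to the tip, z up. Grip: grey plastic, 100 mm long, 20 mm wide, 20 mm tall, from x = -120 to -20 mm. Blade: flat steel 16 mm wide and 5 mm thick, x = 0 to +120 mm, its underside level with the grip's underside; between them a short crank.
- bar_grip (a point): Point in the grip near the bar's balance point, half-way up (10 mm above the underside), 45 mm behind the bar's middle and 165 mm behind the tip; axes as bar. A good place to hold the bar across its 20 mm width.
- bar_tip (a point): Middle of the blade's square end, 2.5 mm above the underside; axes as bar.
- tray: Shallow aluminium parts tray, 170 x 170 mm outside, walls 3 mm thick and 18 mm tall, floor 3 mm thick, fixed to the bench. Origin under its centre, axes along its sides, z up. Three bolts stand in it in a row 68 mm from its centre along +x; the rest is free.
- bolt0_mid (a point): Cover bolt standing on its head in the tray, 41 mm tall, head 15 mm across, half-way up; leave standing.
- bolt1_mid (a point): Second such bolt.
- bolt2_mid (a point): Third such bolt.
- cover: The column's removed cover, a loose flat steel ring, 120 mm outside, 60 mm inside, 12 mm thick, lying on the bench; origin at the centre of its underside. Leave alone.
- spanner: Open-end spanner about 190 mm long lying on the bench. Leave alone.
- amber: Amber glass bottle with white cap, 86 mm across, 170 mm tall; origin under its centre. Leave alone.
- beaker: Glass beaker, 70 mm across, 85 mm tall; origin under its centre. Leave alone.
- jar: Clear jar with black lid, 72 mm across, 100 mm tall; origin under its centre. Leave alone.
- frit: Loose sintered frit, a plain disc 50 mm across and 5 mm thick, lying on the bench; origin under its centre. Leave alone.
There are look-alikes about, which are no part of the job. What is shaped like the plug but green is not meant. Of the things that look like the bar, take the one that is farthest from the robot's base at the start.

How it is judged:
By the outcome, as a careful person would: the job done as asked, in the order asked, and still so for the second after the job is handed in, with the robot touching nothing.
It also fails if it takes over 70 s, if anything falls off the work surface, if the arm or the gripper's body presses on something with over 40 N, if the wrist force passes 120 N, or if a joint passes its speed limit or range.

## Robot

A 6-joint arm with a two-finger parallel gripper is mounted at the origin on the work surface. World frame = base frame: x ahead of the robot, y to its left, z up, the work surface at z = 0. Lengths are in m, angles in rad, forces in N, time in s.
With the tool pointing down it reaches from about 0.3 to 0.775 m from the base axis. Payload 14.6 kg.
Tool frame: the origin (TCP) lies at the very end of the fingers, on their centre line; the grasp point (between the pads) lies 19 mm behind it (ctrl.hold_point_z is the distance from the TCP to the grasp point, in m); x points along the fingers, y is the direction in which the jaws open and shut, and the axes are right-handed (so a half turn about x gives the same grasp; the last joint's range is limited). The gripper opens to 94 mm and grips with 3 to 60 N. Pads are 16 mm wide; open, the fingers measure 119 mm over their backs; the gripper's body (75 mm by 177 mm) begins 78 mm behind the grasp point.
Start: joints at [-1.373, 0.3, 1.521, -0, 1.321, -0.067], TCP at [0.144, -0.531, 0.205] pointing down, gripper open.
Joint ranges: [-3.03, 3.03], [-0.79, 2.21], [0.23, 2.52], [-1.04, 4.18], [0, 3.07], [-2.55, 2.55]. Speed limits (rad/s): [2.22, 2.22, 2.57, 3.14, 3.14, 3.14].

## Interface

Orientations are given as [roll, pitch, yaw] about the fixed x, y, z axes, in that order (R = Rz(yaw) Ry(pitch) Rx(roll)).
In Python, from station import get_obs, camera, ticket, ctrl gives the robot as it stands.
- The arm moves only by the tool step_arm, never from a script. Its argument "motion" is a list that holds one entry, the list of rows, each a list of 6 numbers: the shift along the tool's x, y, z in m, then the turn, a rotation vector about the tool's x, y, z in degrees. A call has 1 to 12 rows; each row shifts and turns the commanded pose from where the row before left it, along the tool's axes as they then stand; what a row does not reach is not made up. A row lasts 1/8 s, in which the tool goes at most 62.5 mm and 10.7 degrees, less where a joint would pass 70% of its speed; a pose out of reach is approached as far as the arm can. A call is refused whole if a number of a shift passes 0.0625 or a number of a turn 10.7, either way. A call with a gripper value outside its range is refused whole. "fingers" is the finger opening in m, from 0 to 0.094, set as the call begins (left out, the last holds). The fingers move at their own pace and stop on an object; "squeeze" is the grip in N (left out, the last holds). Time passes only in rows, so rows that do not move let the fingers close. It gives the time, the measured TCP pose, the force and the opening at its end, in the units of the state.
- get_obs(): the state, without advancing time (a new reading comes with each control period).
- camera(name): name is "scene" or "top" or "wrist"; returns a dict with "pixels" (480x640x3 uint8, red, green, blue), "fx", "fy", "cx", "cy" (pixels), "extrinsics" (4x4, takes a point from world to camera coordinates); the wrist camera has in their place "T_tool_cam" (4x4, takes a point from camera to tool coordinates, whose origin is the TCP and whose axes are the tool frame's). Camera axes: x right, y up, looking along -z (the intrinsics and any distortion apply to the point x, -y, -z); pixel columns grow to the right and rows downward; lengths in m; the calibration is good to about 2 mm. A picture is of the moment at which its call begins: read the wrist's pose just before it. There is no depth.
- ticket.hand_in(): hands the job in, once; it reports no verdict.
The state is a dict: "time_s": time; "qpos": joint angles; "joint_vel": joint speeds; "tau": joint torques, N m; "ee_pos": TCP position; "eef_rot": TCP orientation; "force": force on the tool from outside, world axes, zero at the start; "moment": the same for the moment, N m; "grip_width": finger opening in m.
Only numpy, scipy, OpenCV 4.12 (cv2) and the standard library are available. Lean on these libraries where they do the work, as an engineer would, in place of code of your own. Each camera call takes 0.05 s, during which the arm holds its last target.

## Working session

There is one attempt and no reset: what is moved stays moved. The work goes in short steps, Python scripts to look and compute and a tool call to move; the robot and the scene stay as the last step left them, time stands still between calls to the robot, and variables do not carry over. Pictures are saved under pics/ and viewed, and the job is handed in when it is done.

Besides the shell and the picture viewer there is one more tool, called after "Call:" as name(argument=value, ...), one argument or row to a line, values as JSON. step_arm: Moves the arm, as the interface text tells. Its arguments: {"type":"object","properties":{"motion":{"type":"array","items":{"type":"array","items":{"type":"array","items":{"type":"number"}}}},"fingers":{"type":"number"},"squeeze":{"type":"number"}},"required":["motion"]}

```bash
ls; mkdir -p pics; python3 - <<'E'
from station import get_obs, camera, ticket, ctrl
import cv2,numpy as np,pickle
print(get_obs()); print(ctrl.hold_point_z, [a for a in dir(ctrl) if a[0]!='_'])
for n in ["scene","top","wrist"]:
    c=camera(n); cv2.imwrite(f"pics/{n}0.png",c["pixels"][:,:,::-1]); pickle.dump(c,open(f"pics/{n}0.pkl","wb"))
    print(n,{k:v for k,v in c.items() if k!="pixels"})
E
```

```text
pics
{'time_s': 0.0, 'qpos': array([-1.37259024e+00,  3.00463954e-01,  1.52157296e+00, -5.79437668e-06,
        1.32071411e+00, -6.65918515e-02]), 'joint_vel': array([ 0.00047091,  0.00010359,  0.00029004, -0.00155405, -0.000808  ,
        0.00051936]), 'tau': array([ 3.87135791e-03, -5.31803513e+01, -3.52733946e+01,  7.10428390e-02,
        2.43738864e-02, -9.42697943e-05]), 'ee_pos': array([ 0.14389085, -0.530571  ,  0.20489369]), 'eef_rot': array([-1.63254308,  1.56963794,  1.77384895]), 'force': array([-0.25074374, -0.04519619,  0.93148352]), 'moment': array([ 0.02957491, -0.00191559,  0.00027591]), 'grip_width': 0.09369123533635615}
0.0188 ['MotionError', 'hold_point_z']
scene {'fx': 443.6816634567066, 'fy': 443.6816634567066, 'cx': 327.4756789028602, 'cy': 237.1471375703659, 'extrinsics': array([[ 0.43255674,  0.90160204,  0.00290248, -0.15794025],
       [-0.75455731,  0.36024408,  0.54851387,  0.31491882],
       [ 0.49349562, -0.23945346,  0.83613642, -1.28753644],
       [ 0.        ,  0.        ,  0.        ,  1.        ]])}
top {'fx': 550.5206657612752, 'fy': 550.5206657612752, 'cx': 317.8698382408404, 'cy': 250.13751226381214, 'extrinsics': array([[ 0.01980182, -0.99975043, -0.01034195, -0.05324667],
       [ 0.98929009,  0.01809637,  0.14483658, -0.50343393],
       [-0.14461328, -0.01309922,  0.98940154, -1.40446456],
       [ 0.        ,  0.        ,  0.        ,  1.        ]])}
wrist {'fx': 381.6478612370906, 'fy': 381.6478612370906, 'cx': 322.4425352683429, 'cy': 240.56518349476525, 'T_tool_cam': array([[ 1.96049153e-04,  2.87031271e-01, -9.57921193e-01,
        -1.79290194e-01],
       [ 9.99999832e-01,  4.66793721e-04,  3.44530967e-04,
         1.24084151e-03],
       [ 5.46042759e-04, -9.57921099e-01, -2.87031131e-01,
        -8.36301473e-02],
       [ 0.00000000e+00,  0.00000000e+00,  0.00000000e+00,
         1.00000000e+00]])}
```

View pics/scene0.png

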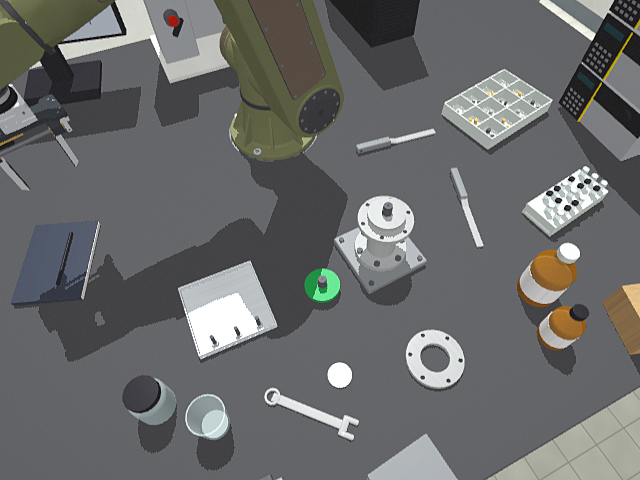

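View pics/top0.png

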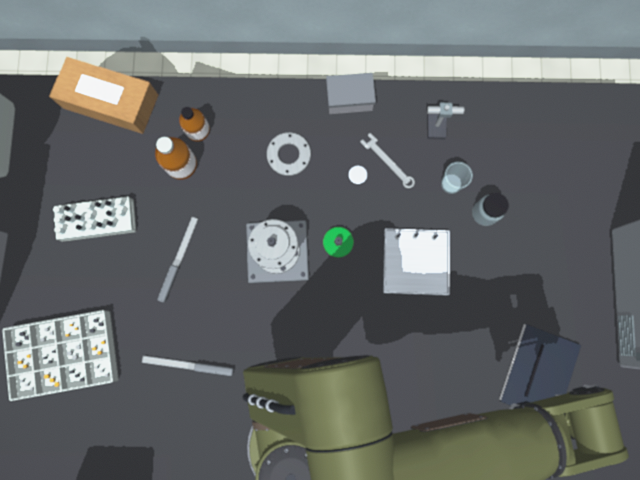

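View pics/wrist0.png

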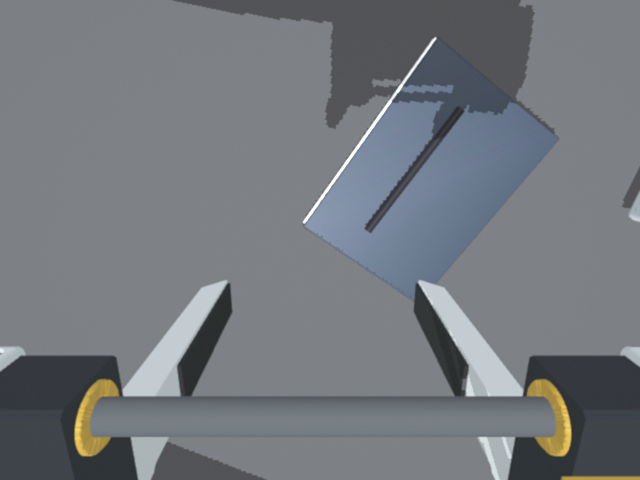

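Candidates: bars at top-view pixels (178,260) and (187,366); plugs at (273,240) on the column (grey) and the green one at (338,241). By the description I want bar (178,260), the farther one, and the grey plug. I'll check both in crops.

```bash
cat > h.py <<'E'
import numpy as np,cv2,pickle
from scipy.spatial.transform import Rotation as R
def ray(c,u,v,T=None):
    d=np.array([(u-c['cx'])/c['fx'],-(v-c['cy'])/c['fy'],-1.])
    E=np.linalg.inv(c['extrinsics']) if T is None else T
    return E[:3,3],E[:3,:3]@d
def onz(c,u,v,z,T=None):
    o,d=ray(c,u,v,T); return o+d*(z-o[2])/d[2]
def proj(c,P,T=None):
    E=c['extrinsics'] if T is None else np.linalg.inv(T)
    p=E[:3,:3]@np.asarray(P,float)+E[:3,3]
    return np.array([c['cx']-c['fx']*p[0]/p[2],c['cy']+c['fy']*p[1]/p[2]])
def tri(rs):
    A=np.zeros((3,3));b=np.zeros(3)
    for o,d in rs:
        d=d/np.linalg.norm(d);M=np.eye(3)-np.outer(d,d);A+=M;b+=M@o
    x=np.linalg.solve(A,b); return x
def ld(n): return pickle.load(open(f'pics/{n}.pkl','rb'))
def Ttool(o):
    T=np.eye(4);T[:3,:3]=R.from_euler('xyz',o['eef_rot']).as_matrix();T[:3,3]=o['ee_pos'];return T
def crop(c,x0,y0,w,h,s,f):
    im=np.ascontiguousarray(c['pixels'][y0:y0+h,x0:x0+w,::-1])
    cv2.imwrite(f,cv2.resize(im,None,fx=s,fy=s,interpolation=cv2.INTER_CUBIC))
E
python3 - <<'E'
from h import *
t=ld('top0');s=ld('scene0')
crop(t,140,205,180,100,4.4,'pics/c1.png')
crop(s,320,150,180,150,4.4,'pics/c2.png'); crop(s,440,160,60,100,6,'pics/c4.png')
crop(t,375,220,90,85,7,'pics/c3.png')
E
```

```text
(no output)
```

View pics/c1.png

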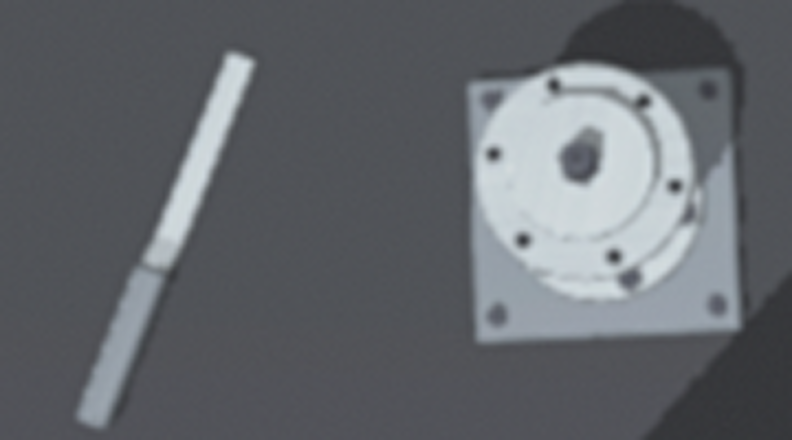

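View pics/c2.png

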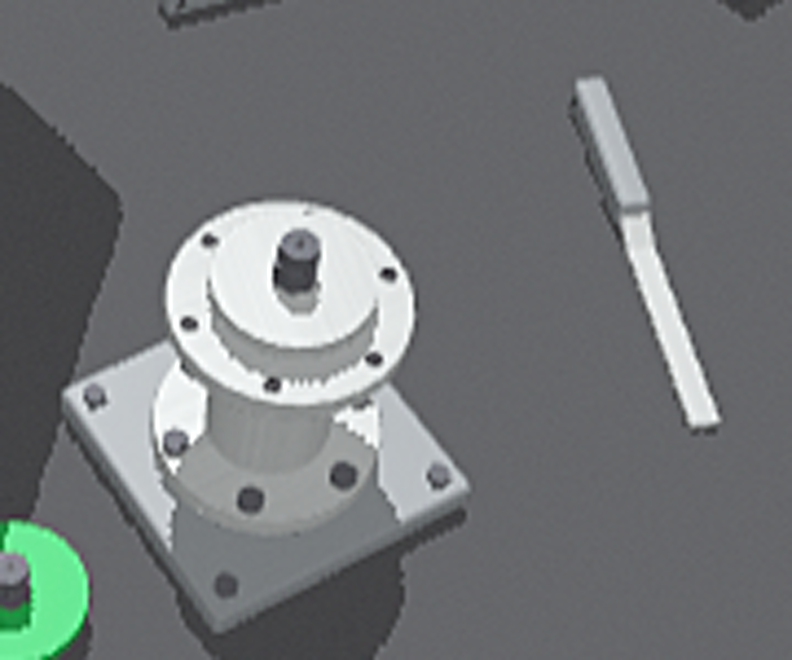

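View pics/c3.png

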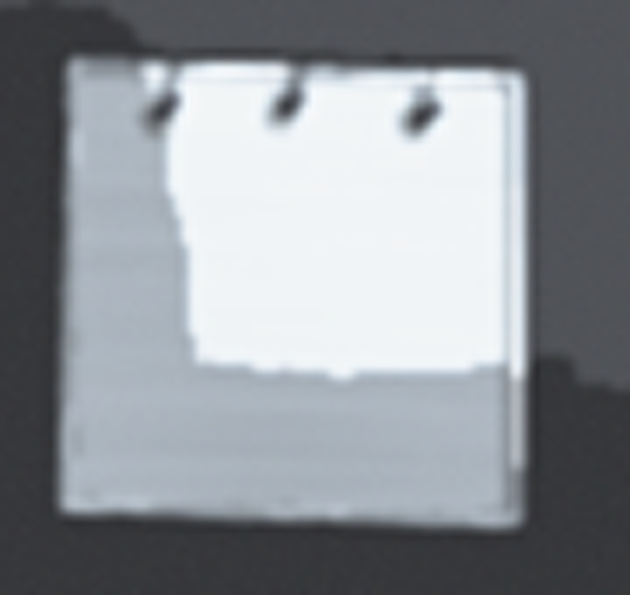

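View pics/c4.png

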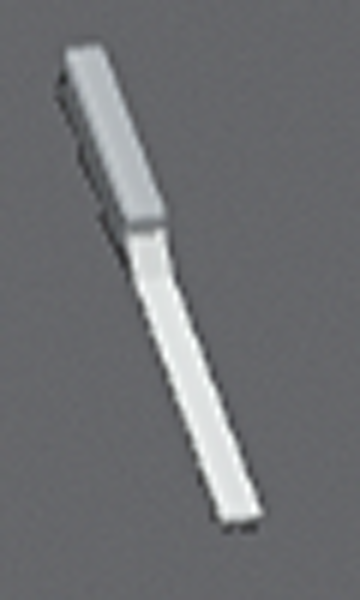

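```bash
python3 - <<'E'
from h import *
t=ld('top0');s=ld('scene0')
C=lambda x0,y0,k,u,v:((u+.5)/k-.5+x0,(v+.5)/k-.5+y0)
np.set_printoptions(precision=4,suppress=True)
c1=lambda u,v:C(140,205,4.4,u,v); c2=lambda u,v:C(320,150,4.4,u,v); c4=lambda u,v:C(440,160,6,u,v); c3=lambda u,v:C(375,220,7,u,v)
tip=onz(t,*c1(242,56),.005); rear=onz(t,*c1(91,423),.020)
print('bar top',tip,rear,np.linalg.norm((tip-rear)[:2]))
tip2=onz(s,*c4(241,517),.003); rear2=onz(s,*c4(84,46),.02)
print('bar scn',tip2,rear2,np.linalg.norm((tip2-rear2)[:2]))
print('other bar',onz(t,187,366,.01))
# column foot corners top z=.02
P=[onz(t,*c1(*p),.02)[:2] for p in [(467,82),(730,68),(742,329),(477,342)]]
print('foot',np.array(P),np.mean(P,0))
P=[onz(s,*c2(*p),.02)[:2] for p in [(62,392),(218,625),(470,485)]]
print('foot scn',np.array(P),(P[0]+P[2])/2)
# fitting top, z=.145-.006+.050=.189
print('fit top t',onz(t,*c1(579,160),.187),'s',onz(s,*c2(300,243),.189))
# tray rim corners z=.018
P=[onz(t,*c3(*p),.018)[:2] for p in [(65,55),(527,68),(525,527),(58,515)]]
print('tray',np.array(P),np.mean(P,0))
# flange: extremes
print('flange L/R',onz(t,*c1(475,175),.145),onz(t,*c1(696,178),.145))
E
```

```text
bar top [0.5925 0.2919 0.005 ] [0.3652 0.3667 0.02  ] 0.23926180909068528
bar scn [0.5892 0.2981 0.003 ] [0.3634 0.373  0.02  ] 0.23789358090689045
other bar [0.1985 0.2899 0.01  ]
foot [[ 0.5758  0.1505]
 [ 0.5873 -0.0089]
 [ 0.4286 -0.0197]
 [ 0.4179  0.1384]] [0.5024 0.0651]
foot scn [[ 0.4298 -0.0147]
 [ 0.5888 -0.0053]
 [ 0.5743  0.1529]] [0.5021 0.0691]
fit top t [0.5021 0.0644 0.187 ] s [0.5012 0.0696 0.189 ]
tray [[ 0.5714 -0.2179]
 [ 0.5695 -0.3932]
 [ 0.3952 -0.3899]
 [ 0.3964 -0.2158]] [ 0.4831 -0.3042]
flange L/R [0.4995 0.1256 0.145 ] [0.5    0.0038 0.145 ]
```

```bash
cat >> h.py <<'E'
def toolR(yz):
    """tool pointing down, tool z at world yaw yz(deg)"""
    x=np.array([0,0,-1.]);a=np.radians(yz);z=np.array([np.cos(a),np.sin(a),0]);y=np.cross(z,x)
    return np.stack([x,y,z],1)
def plan(T0,pts,vmax=0.055,wmax=9.5,slow=None):
    """pts: list of (pos,R,n or None). prints rows (rounded, closed-loop on rounding)"""
    T=T0.copy();rows=[]
    for p,Rm,n in pts:
        p=np.asarray(p,float)
        dr=R.from_matrix(T[:3,:3].T@Rm).as_rotvec(degrees=True)
        k=n or max(1,int(np.ceil(max(np.linalg.norm(p-T[:3,3])/vmax,np.linalg.norm(dr)/wmax))))
        p0=T[:3,3].copy();R0=T[:3,:3].copy()
        for i in range(1,k+1):
            f=i/k;pt=p0+(p-p0)*f;Rt=R0@R.from_rotvec(dr*f,degrees=True).as_matrix()
            # shift taken in the current tool axes
            s=np.round(T[:3,:3].T@(pt-T[:3,3]),4);w=np.round(R.from_matrix(T[:3,:3].T@Rt).as_rotvec(degrees=True),1)
            rows.append([*map(float,s),*map(float,w)])
            T[:3,3]+=T[:3,:3]@s;T[:3,:3]=T[:3,:3]@R.from_rotvec(w,degrees=True).as_matrix()
    print(len(rows),'rows:');print(str([rows]).replace('-0.0,','0,').replace(' 0.0,',' 0,'))
    print('end',T[:3,3]);return T
E
python3 - <<'E'
from h import *
from station import get_obs
np.set_printoptions(precision=4,suppress=True)
o=get_obs();T=Ttool(o);print(T)
yz=np.degrees(np.arctan2(T[1,2],T[0,2]));print('yaw z',yz)
E
```

```text
[[-0.0002  0.2617 -0.9652  0.1439]
 [ 0.0008 -0.9652 -0.2617 -0.5306]
 [-1.     -0.0008 -0.0001  0.205 ]
 [ 0.      0.      0.      1.    ]]
yaw z -164.8303275720396
```

```bash
python3 - <<'E'
from h import *
from station import get_obs
T=Ttool(get_obs())
T=plan(T,[((0.44,-0.36,0.37),toolR(-110),None)])
T=plan(T,[((0.52,0.02,0.37),toolR(-70),None)])
E
```

```text
7 rows:
[[[-0.0236, -0.0125, -0.0472, -7.8, 0, 0.0], [-0.0235, -0.0059, -0.0485, -7.9, 0, 0.0], [-0.0236, 0.0007, -0.0488, -7.8, 0, 0.0], [-0.0235, 0.0074, -0.0483, -7.8, 0, 0.0], [-0.0236, 0.0139, -0.0468, -7.9, 0, 0.0], [-0.0235, 0.0201, -0.0444, -7.8, 0, 0.0], [-0.0236, 0.026, -0.0414, -7.8, 0, 0.0]]]
end [ 0.43997386 -0.35994746  0.37003593]
8 rows:
[[[0.0, -0.0069, -0.048, -5.0, 0, 0.0], [0.0001, -0.0026, -0.0485, -5.0, 0, 0.0], [0.0, 0.0016, -0.0485, -5.0, 0, 0.0], [0.0001, 0.0058, -0.0482, -5.0, 0, 0.0], [0.0, 0.0099, -0.0475, -5.0, 0, 0.0], [0.0001, 0.0141, -0.0465, -5.0, 0, -0.0], [0, 0.0181, -0.045, -5.0, 0, -0.0], [0.0, 0.0219, -0.0433, -5.0, 0, -0.0]]]
end [0.51997718 0.01999637 0.37003769]
```

Call:
step_arm(
  motion=[
    [[-0.0236,-0.0125,-0.0472,-7.8,0,0],[-0.0235,-0.0059,-0.0485,-7.9,0,0],[-0.0236,0.0007,-0.0488,-7.8,0,0],[-0.0235,0.0074,-0.0483,-7.8,0,0],[-0.0236,0.0139,-0.0468,-7.9,0,0],[-0.0235,0.0201,-0.0444,-7.8,0,0],[-0.0236,0.026,-0.0414,-7.8,0,0],[0,0,0,0,0,0],[0,0,0,0,0,0]],
  ],
)

```text
time_s: 1.27
ee_pos: [0.4396, -0.3602, 0.3695]
eef_rot: [-1.804, 1.57, 2.558]
force: [-0.3, -0.6, -0.3]
grip_width: 0.0934
```

```bash
cat >> h.py <<'E'
def snap(name,tag):
    from station import get_obs,camera
    o=get_obs();c=camera(name);c['obs']=o
    if name=='wrist': c['T']=Ttool(o)@c['T_tool_cam']
    pickle.dump(c,open(f'pics/{name}{tag}.pkl','wb'));cv2.imwrite(f'pics/{name}{tag}.png',c['pixels'][:,:,::-1]);return c
E
python3 -c "
from h import *
c=snap('wrist',1);print(c['obs'])"
```

```text
{'time_s': 1.275, 'qpos': array([-7.50750001e-01,  2.82456467e-01,  1.17147328e+00, -2.14387844e-04,
        1.68892523e+00, -4.00141041e-01]), 'joint_vel': array([-0.02265366, -0.00441712,  0.01059539,  0.00052808,  0.00026642,
       -0.00045062]), 'tau': array([ 1.63616672e+00, -5.48517966e+01, -3.84889376e+01,  1.17930737e-01,
        8.49784585e-02, -3.36062978e-02]), 'ee_pos': array([ 0.4395839 , -0.3601536 ,  0.36951355]), 'eef_rot': array([-1.80383272,  1.56951617,  2.55792217]), 'force': array([-0.28993024, -0.5531704 , -0.31442851]), 'moment': array([-0.04435713, -0.03171707, -0.03596779]), 'grip_width': 0.09340142654332152}
```

View pics/wrist1.png

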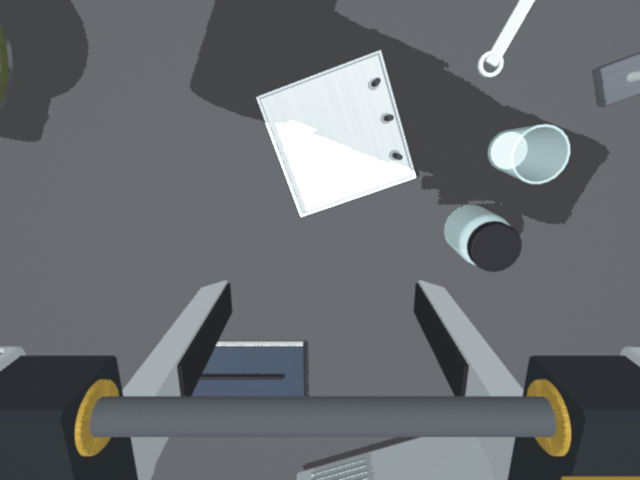

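The tray rim corners are at about (380,51), (415,178), (302,216) and (257,98), with the bolts on its right side.

Call:
step_arm(
  motion=[
    [[0,-0.0069,-0.048,-5,0,0],[0,-0.0026,-0.0485,-5,0,0],[0,0.0016,-0.0485,-5,0,0],[0,0.0058,-0.0482,-5,0,0],[0,0.0099,-0.0475,-5,0,0],[0,0.0141,-0.0465,-5,0,0],[0,0.0181,-0.045,-5,0,0],[0,0.0219,-0.0433,-5,0,0],[0,0,0,0,0,0],[0,0,0,0,0,0]],
  ],
)

```text
time_s: 2.58
ee_pos: [0.5197, 0.0188, 0.37]
eef_rot: [-1.58, 1.57, -2.805]
force: [-0.7, -1.4, -0.7]
grip_width: 0.0941
```

```bash
python3 - <<'E'
from h import *
np.set_printoptions(precision=4,suppress=True)
c=ld('wrist1')
P=np.array([onz(c,*p,.018,c['T'])[:2] for p in [(380,51),(415,178),(302,216),(257,98)]]);print(P,P.mean(0))
print([onz(c,*p,.044,c['T'])[:2] for p in [(377,82),(388,117),(398,155)]])
c=snap('wrist',2);print(c['obs']['ee_pos'],c['obs']['qpos'])
E
```

```text
[[ 0.5676 -0.2218]
 [ 0.5646 -0.3907]
 [ 0.3985 -0.3873]
 [ 0.3999 -0.2197]] [ 0.4827 -0.3049]
[array([ 0.5488, -0.2565]), array([ 0.5493, -0.3002]), array([ 0.5475, -0.3494])]
[0.5197 0.0188 0.37  ] [-0.0341  0.1647  1.3127 -0.0003  1.6648 -0.3805]
```

View pics/wrist2.png

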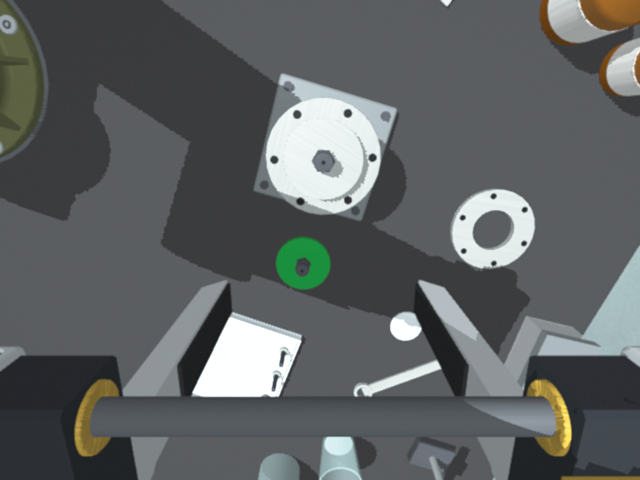

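The view shows the column flange centred near (324,157), the plug fitting at (323,160) and the green decoy at (303,263).

```bash
python3 - <<'E'
from h import *
np.set_printoptions(precision=4,suppress=True)
c=ld('wrist2');crop(c,250,70,160,160,4.5,'pics/c5.png')
E
```

```text
(no output)
```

View pics/c5.png

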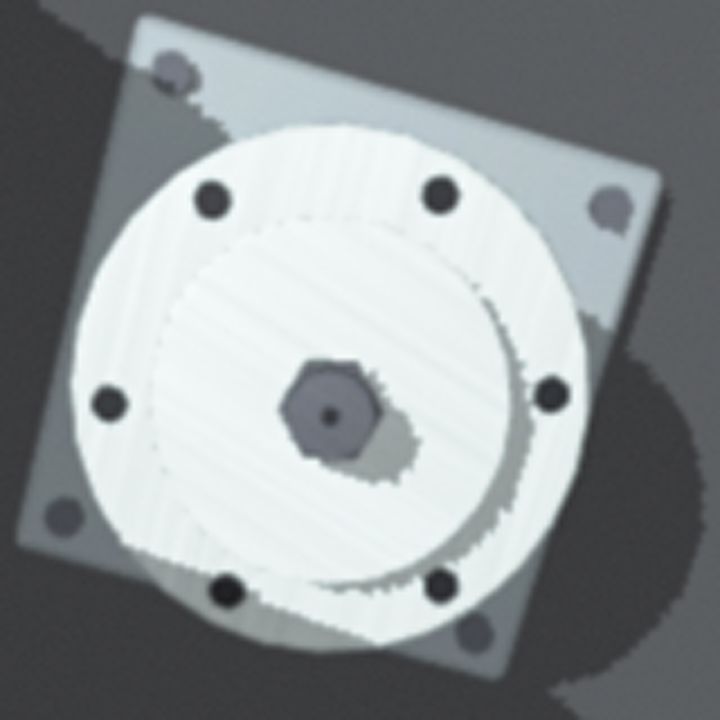

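```bash
python3 - <<'E'
from h import *
np.set_printoptions(precision=4,suppress=True)
c=ld('wrist2');C=lambda u,v:((u+.5)/4.5-.5+250,(v+.5)/4.5-.5+70)
H=np.array([onz(c,*C(*p),.145,c['T'])[:2] for p in [(212,200),(440,194),(552,394),(441,585),(227,592),(109,403)]])
print('holes',H.mean(0),np.linalg.norm(H-H.mean(0),axis=1))
print('fit',onz(c,*C(330,414),.189,c['T']),'top/bot flange',onz(c,*C(330,124),.145,c['T']),onz(c,*C(330,652),.145,c['T']),'LR',onz(c,*C(71,385),.145,c['T']),onz(c,*C(588,385),.145,c['T']))
F=np.array([onz(c,*C(*p),.02,c['T'])[:2] for p in [(140,14),(663,178),(497,680),(16,543)]]);print('foot',F,F.mean(0))
v=onz(c,*C(382,410),.189,c['T'])-onz(c,*C(280,410),.189,c['T']);print('hex vertex dir',np.degrees(np.arctan2(v[1],v[0])),np.linalg.norm(v))
from station import get_obs
T=Ttool(get_obs())
# hover over bar: grip at (0.436,0.346); bar dir -18.3
d=np.array([np.cos(np.radians(-18.3)),np.sin(np.radians(-18.3))])
p=np.array([0.436,0.346])+0.03*d
plan(T,[((*p,0.30),toolR(-18.3),None)])
E
```

```text
holes [0.5023 0.0668] [0.051  0.0511 0.0512 0.0509 0.0514 0.0511]
fit [0.5021 0.0671 0.189 ] top/bot flange [0.4821 0.1228 0.145 ] [0.5226 0.0105 0.145 ] LR [0.4451 0.0495 0.145 ] [0.5571 0.0898 0.145 ]
foot [[ 0.4185  0.1401]
 [ 0.5756  0.1498]
 [ 0.5851 -0.0067]
 [ 0.4291 -0.0166]] [0.5021 0.0667]
hex vertex dir 19.81558550813178 0.021020437580181822
7 rows:
[[[0.01, 0.008, -0.0454, -7.4, 0, 0.0], [0.01, 0.0137, -0.044, -7.4, 0, 0.0], [0.01, 0.0194, -0.0419, -7.4, 0, 0.0], [0.0101, 0.0245, -0.039, -7.4, 0, 0.0], [0.01, 0.0294, -0.0356, -7.5, 0, 0.0], [0.01, 0.0338, -0.0314, -7.4, 0, 0.0], [0.01, 0.0375, -0.0268, -7.4, 0, 0.0]]]
end [0.4645 0.3366 0.3   ]
```

Call:
step_arm(
  motion=[
    [[0.01,0.008,-0.0454,-7.4,0,0],[0.01,0.0137,-0.044,-7.4,0,0],[0.01,0.0194,-0.0419,-7.4,0,0],[0.0101,0.0245,-0.039,-7.4,0,0],[0.01,0.0294,-0.0356,-7.5,0,0],[0.01,0.0338,-0.0314,-7.4,0,0],[0.01,0.0375,-0.0268,-7.4,0,0],[0,0,0,0,0,0],[0,0,0,0,0,0]],
  ],
)

```text
time_s: 3.75
ee_pos: [0.4646, 0.3366, 0.3004]
eef_rot: [-0.228, 1.571, -0.547]
force: [-0.4, -0.4, -0.7]
grip_width: 0.0943
```

```bash
python3 - <<'E'
from h import *
c=snap('wrist',3);print(c['obs']['ee_pos'],c['obs']['qpos'])
E
```

```text
[0.46455353 0.33655912 0.30043501] [ 5.63239301e-01  3.02757803e-01  1.29967946e+00 -2.48669161e-04
  1.53903221e+00 -6.88269248e-01]
```

View pics/wrist3.png

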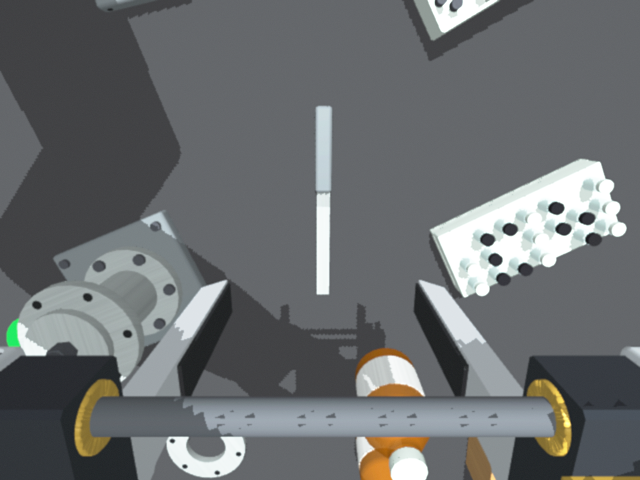

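The bar lies centred between the jaws: grip rear edge at (323.5,106), tip at (322.5,294).

```bash
python3 - <<'E'
from h import *
from station import get_obs
np.set_printoptions(precision=4,suppress=True)
c=ld('wrist3')
r=onz(c,323.3,105.5,.02,c['T']);t=onz(c,322.3,294,.005,c['T']);g=onz(c,323,192,.02,c['T'])
d=(t-r)[:2];L=np.linalg.norm(d);d/=L;a=np.degrees(np.arctan2(d[1],d[0]));print(r,t,g,L,a)
gp=t[:2]-.165*d; print('grip',gp,r[:2]+.075*d)
gp=(gp+r[:2]+.075*d)/2
T=plan(Ttool(get_obs()),[((*gp,0.06),toolR(a),None),((*gp,0.004),toolR(a),3)])
E
```

```text
[0.3637 0.3697 0.02  ] [0.5916 0.293  0.005 ] [0.4575 0.3383 0.02  ] 0.24046238365912007 -18.602195240654726
grip [0.4352 0.3456] [0.4348 0.3458]
8 rows:
[[[0.0481, -0.0001, -0.0062, 0.1, 0, -0.0], [0.0482, -0.0001, -0.0062, 0, 0, -0.0], [0.0481, -0.0002, -0.0063, 0.1, 0, -0.0], [0.0481, -0.0001, -0.0062, 0, 0, -0.0], [0.0481, -0.0001, -0.0062, 0.1, 0, -0.0], [0.0187, 0, 0, 0, 0, -0.0], [0.0187, 0, 0, 0, 0, -0.0], [0.0186, 0, 0, 0, 0, -0.0]]]
end [0.4351 0.3457 0.004 ]
```

Call:
step_arm(
  motion=[
    [[0.0481,0,-0.0062,0.1,0,0],[0.0482,0,-0.0062,0,0,0],[0.0481,-0.0002,-0.0063,0.1,0,0],[0.0481,0,-0.0062,0,0,0],[0.0481,0,-0.0062,0.1,0,0],[0.0187,0,0,0,0,0],[0.0187,0,0,0,0,0],[0.0186,0,0,0,0,0],[0,0,0,0,0,0]],
  ],
  fingers=0.05,
)

```text
time_s: 4.92
ee_pos: [0.4342, 0.3471, 0.0029]
eef_rot: [-2.231, 1.57, -2.553]
force: [-0.3, 0.4, -0.3]
grip_width: 0.0499
```

Call:
step_arm(
  motion=[
    [[0,0,0,0,0,0],[0,0,0,0,0,0],[0,0,0,0,0,0],[0,0,0,0,0,0],[0,0,0,0,0,0],[0,0,0,0,0,0]],
  ],
  fingers=0.0,
  squeeze=50,
)

```text
time_s: 5.68
ee_pos: [0.4345, 0.3476, 0.004]
eef_rot: [1.008, 1.57, 0.686]
force: [-0.3, 0.5, 4.6]
grip_width: 0.0194
```

```bash
python3 - <<'E'
from h import *
from station import get_obs
np.set_printoptions(precision=4,suppress=True)
o=get_obs();print(o['ee_pos'],o['grip_width'],o['force']);T=Ttool(o);print(np.degrees(np.arctan2(T[1,2],T[0,2])))
print('scene cam',np.linalg.inv(ld('scene0')['extrinsics'])[:3,3])
T=plan(T,[((*o['ee_pos'][:2],0.20),toolR(-18.6),5)])
T=plan(T,[((0.5022,.300,0.20),toolR(-90),10)])
E
```

```text
[0.4345 0.3476 0.004 ] 0.01939497323101681 [-0.3299  0.5155  4.6021]
-18.42897955844633
scene cam [ 0.9413 -0.2794  0.9043]
5 rows:
[[[-0.0392, 0, 0, 0, 0, -0.0], [-0.0392, 0, 0, 0.1, 0, -0.0], [-0.0392, 0.0001, 0, 0, 0, -0.0], [-0.0392, 0, 0.0001, 0, 0, -0.0], [-0.0392, 0, 0, 0.1, 0, -0.0]]]
end [0.4345 0.3476 0.2   ]
10 rows:
[[[0, -0.0023, 0.0079, 7.1, 0, -0.0], [0, -0.0014, 0.0082, 7.2, 0, -0.0], [0, -0.0003, 0.0083, 7.1, 0, -0.0], [0, 0.0007, 0.0082, 7.1, 0, -0.0], [0, 0.0017, 0.0081, 7.2, 0, -0.0], [0, 0.0028, 0.0078, 7.1, 0, -0.0], [0, 0.0036, 0.0074, 7.2, 0, -0.0], [0, 0.0046, 0.0069, 7.1, 0, -0.0], [0, 0.0054, 0.0063, 7.1, 0, -0.0], [0, 0.0061, 0.0056, 7.2, 0, -0.0]]]
end [0.5022 0.3    0.2   ]
```

Call:
step_arm(
  motion=[
    [[-0.02,0,0,0,0,0],[-0.0392,0,0,0,0,0],[-0.0392,0,0,0,0,0],[-0.0392,0,0,0,0,0],[-0.0392,0,0,0,0,0],[-0.0192,0,0,0,0,0]],
  ],
)

```text
time_s: 6.42
ee_pos: [0.4344, 0.3475, 0.2013]
eef_rot: [0.916, 1.569, 0.594]
force: [0.5, -0.3, -3.8]
grip_width: 0.0197
```

Call:
step_arm(
  motion=[
    [[0,-0.0023,0.0079,7.1,0,0],[0,-0.0014,0.0082,7.2,0,0],[0,-0.0003,0.0083,7.1,0,0],[0,0.0007,0.0082,7.1,0,0],[0,0.0017,0.0081,7.2,0,0],[0,0.0028,0.0078,7.1,0,0],[0,0.0036,0.0074,7.2,0,0],[0,0.0046,0.0069,7.1,0,0],[0,0.0054,0.0063,7.1,0,0],[0,0.0061,0.0056,7.2,0,0],[0,0,0,0,0,0],[0,0,0,0,0,0]],
  ],
)

```text
time_s: 7.92
ee_pos: [0.5018, 0.3001, 0.1993]
eef_rot: [-1.133, 1.57, -2.698]
force: [0.3, -0.4, -2.8]
grip_width: 0.0196
```

```bash
python3 - <<'E'
from h import *
np.set_printoptions(precision=4,suppress=True)
c=snap('scene',4);t=snap('top',4);w=snap('wrist',4);T=Ttool(w['obs'])
print(T,w['obs']['force'],w['obs']['qpos'],w['obs']['grip_width'])
for n,q in (('scene',c),('top',t)):
    print(n,proj(q,[0.5022,0.135,.2]),proj(q,[.5022,.067,.145]))
crop(c,320,110,180,150,4.4,'pics/c6.png');crop(t,150,180,180,120,4.4,'pics/c7.png')
E
```

```text
[[-0.0003  1.      0.0051  0.5019]
 [-0.0001  0.0051 -1.      0.3002]
 [-1.     -0.0003  0.0001  0.1995]
 [ 0.      0.      0.      1.    ]] [ 0.114  -0.8668 -2.7338] [0.4765 0.3823 1.425  0.     1.3346 0.4713] 0.01962839828809741
scene [416.5191 190.8981] [384.5048 218.3218]
top [240.3672 239.4802] [271.7553 243.7015]
```

View pics/c6.png

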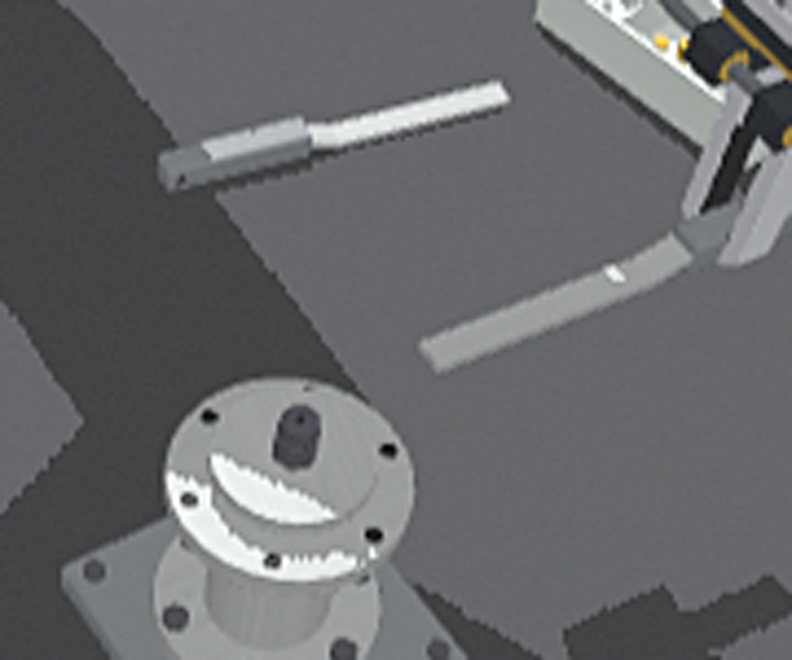

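View pics/c7.png

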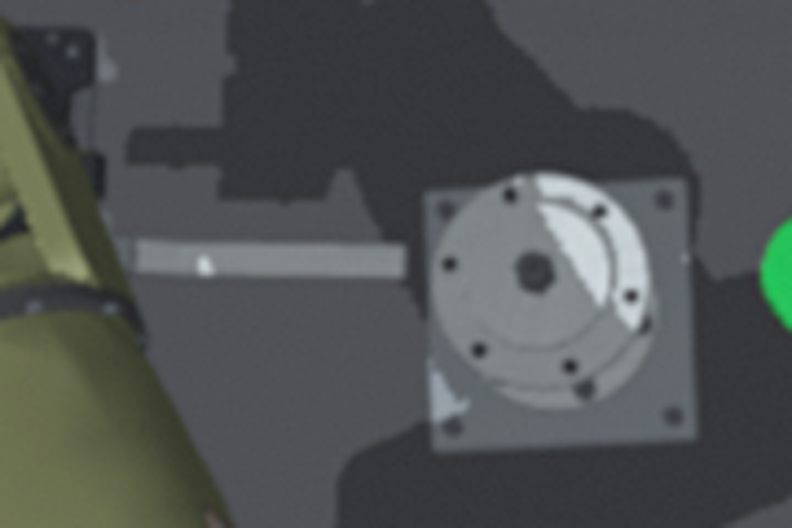

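View pics/wrist4.png

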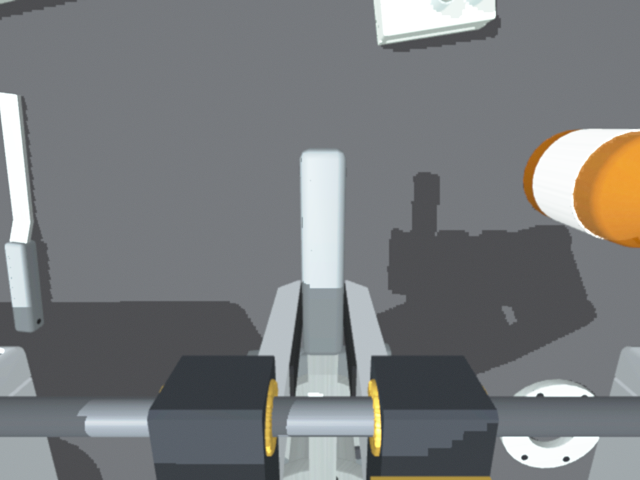

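```bash
python3 - <<'E'
from h import *
np.set_printoptions(precision=4,suppress=True)
c=ld('scene4');t=ld('top4')
C=lambda x0,y0,k,u,v:((u+.5)/k-.5+x0,(v+.5)/k-.5+y0)
cs=C(320,110,4.4,430,358);ct=C(150,180,4.4,406,260)
fs=C(320,110,4.4,300,419);ft=C(150,180,4.4,535,271)
print('tip',tri([ray(c,*cs),ray(t,*ct)]),'fit top',tri([ray(c,*fs),ray(t,*ft)]),'expect .5022 .0669 .189')
print('tip onz each',onz(c,*cs,.1995+.001),onz(t,*ct,.2005))
print('blade dir top',onz(t,*C(150,180,4.4,406,260),.2)-onz(t,*C(150,180,4.4,136,256),.2))
crop(c,395,140,110,60,7,'pics/c8.png')
E
```

```text
tip [0.5045 0.1327 0.2033] fit top [0.5019 0.0661 0.1915] expect .5022 .0669 .189
tip onz each [0.5034 0.1361 0.2005] [0.504  0.1315 0.2005]
blade dir top [ 0.0004 -0.1433  0.    ]
```

View pics/c8.png

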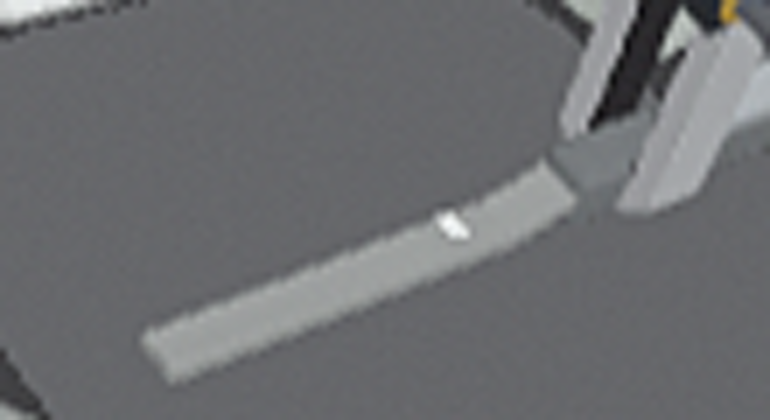

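Call:
step_arm(
  motion=[
    [[0,-0.002,0.0166,0,0,0],[0.02,0,0,0,0,0],[0.02,0,0,0,0,0],[0.0065,0,0,0,0,0],[0,0,0,0,0,0],[0,0,0,0,0,0]],
  ],
)

```text
time_s: 8.82
ee_pos: [0.5005, 0.2834, 0.154]
eef_rot: [1.988, 1.57, 0.42]
force: [-0.1, -0.5, -1.7]
grip_width: 0.0194
```

```bash
python3 - <<'E'
from h import *
np.set_printoptions(precision=4,suppress=True)
c=snap('scene',5);t=snap('top',5);print(c['obs']['ee_pos'],t['obs']['force'])
crop(c,350,175,110,75,7,'pics/c9.png');crop(t,190,200,110,85,7,'pics/c10.png')
E
```

```text
[0.5005 0.2834 0.154 ] [-0.6189  0.591  -1.6925]
```

View pics/c9.png

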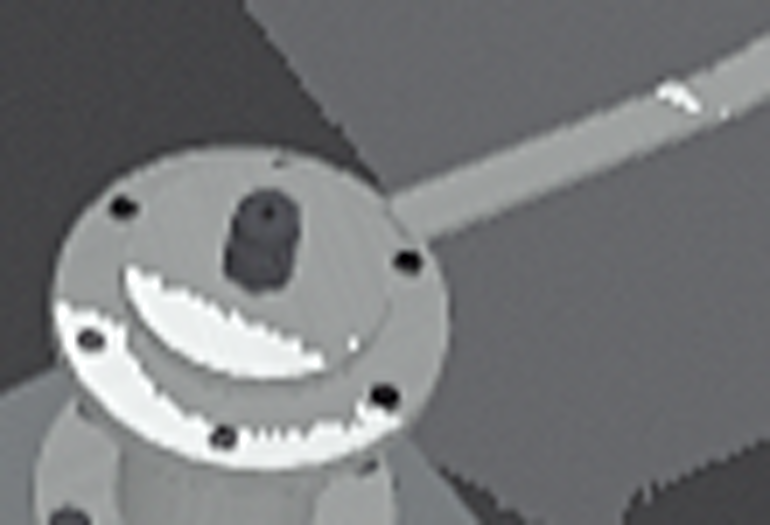

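View pics/c10.png

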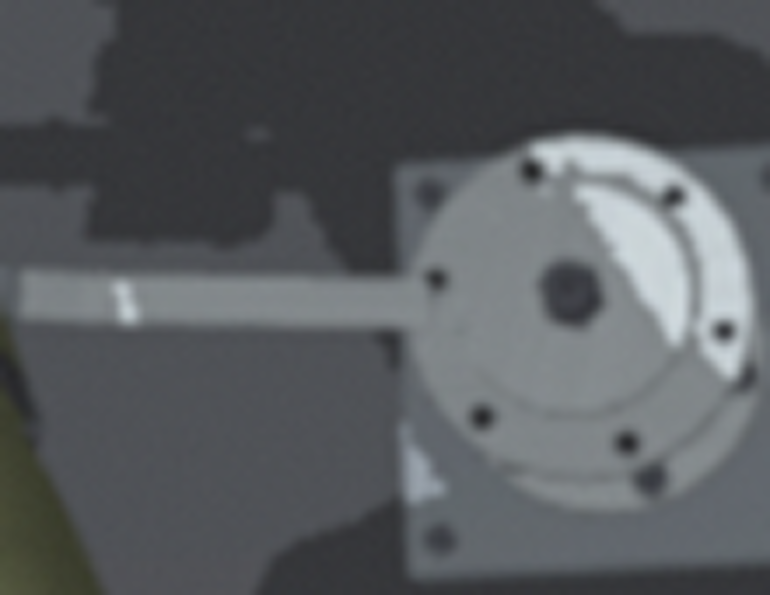

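Call:
step_arm(
  motion=[
    [[0.002,0,0,0,0,0],[0.001,0,0,0,0,0],[0,0,0,0,0,0],[0,0,0,0,0,0]],
  ],
)

```text
time_s: 9.43
ee_pos: [0.5002, 0.2834, 0.1502]
eef_rot: [2.354, 1.571, 0.786]
force: [-0.5, -0.2, -1.3]
grip_width: 0.0195
```

Call:
step_arm(
  motion=[
    [[0.001,0,0,0,0,0],[0,0,0,0,0,0],[0,0,0,0,0,0]],
  ],
)

```text
time_s: 9.8
ee_pos: [0.5002, 0.2834, 0.1492]
eef_rot: [2.534, 1.571, 0.966]
force: [0.3, 0.5, -2.0]
grip_width: 0.0197
```

Call:
step_arm(
  motion=[
    [[0.001,0,0,0,0,0],[0,0,0,0,0,0],[0,0,0,0,0,0]],
  ],
)

```text
time_s: 10.18
ee_pos: [0.5002, 0.2834, 0.1482]
eef_rot: [-0.208, 1.571, -1.776]
force: [-0.1, -0.5, -2.0]
grip_width: 0.0196
```

Call:
step_arm(
  motion=[
    [[0.001,0,0,0,0,0],[0,0,0,0,0,0],[0,0,0,0,0,0]],
  ],
)

```text
time_s: 10.55
ee_pos: [0.5002, 0.2835, 0.1472]
eef_rot: [2.117, 1.571, 0.549]
force: [0.9, 0.1, -0.8]
grip_width: 0.0195
```

```bash
python3 - <<'E'
from h import *
np.set_printoptions(precision=4,suppress=True)
c=snap('scene',6);print(c['obs']['ee_pos'],c['obs']['force'],c['obs']['moment'])
crop(c,380,185,80,55,9.5,'pics/c11.png')
E
```

```text
[0.5002 0.2835 0.1472] [ 0.9225  0.1294 -0.8329] [-0.095  -0.0567  0.0177]
```

View pics/c11.png

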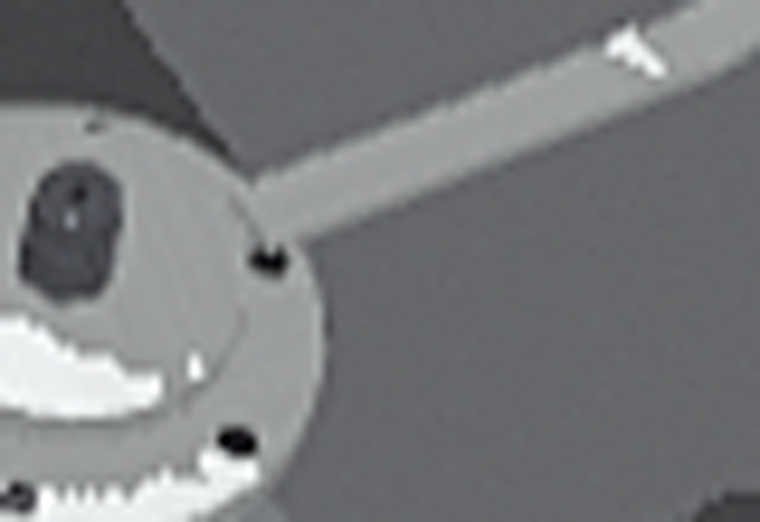

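Call:
step_arm(
  motion=[
    [[0.001,0,0,0,0,0],[0,0,0,0,0,0],[0,0,0,0,0,0]],
  ],
)

```text
time_s: 10.98
ee_pos: [0.5002, 0.2835, 0.1462]
eef_rot: [2.269, 1.571, 0.701]
force: [-0.7, 0.9, -0.2]
grip_width: 0.0195
```

```bash
python3 - <<'E'
from h import *
np.set_printoptions(precision=4,suppress=True)
for n in ['top4','scene4','top5','scene5','scene6']: o=ld(n)['obs'];print(n,o['force'],o['moment'],o['eef_rot'])
c=snap('scene',7);print(c['obs']['ee_pos'],c['obs']['force'],c['obs']['moment'])
E
```

```text
top4 [ 0.7928  0.3403 -1.9035] [-0.0731 -0.0564  0.0572] [-1.1533  1.5703 -2.7186]
scene4 [ 0.297  -0.4482 -2.7578] [-0.0631 -0.0437  0.041 ] [-1.1326  1.5701 -2.6976]
top5 [-0.6189  0.591  -1.6925] [-0.0546 -0.0662  0.0022] [2.0012 1.5696 0.4334]
scene5 [-0.1057 -0.5393 -1.7461] [-0.0471 -0.1021  0.0157] [1.9878 1.5695 0.4201]
scene6 [ 0.9225  0.1294 -0.8329] [-0.095  -0.0567  0.0177] [2.117  1.5706 0.5492]
[0.5002 0.2835 0.1462] [-0.6757  0.9488 -0.2316] [-0.1026 -0.0842  0.0102]
```

Call:
step_arm(
  motion=[
    [[0.001,0,0,0,0,0],[0,0,0,0,0,0],[0,0,0,0,0,0]],
  ],
)

```text
time_s: 11.4
ee_pos: [0.5002, 0.2835, 0.1452]
eef_rot: [2.081, 1.571, 0.513]
force: [0.5, 2.5, 1.2]
grip_width: 0.0193
```

```bash
python3 - <<'E'
from h import *
np.set_printoptions(precision=4,suppress=True)
c=snap('scene',8);print(c['obs']['ee_pos'],c['obs']['force'],c['obs']['moment'])
crop(c,380,145,110,80,7,'pics/c12.png')
E
```

```text
[0.5002 0.2835 0.1452] [0.5254 2.4837 1.1791] [-0.1103 -0.058  -0.0305]
```

View pics/c12.png

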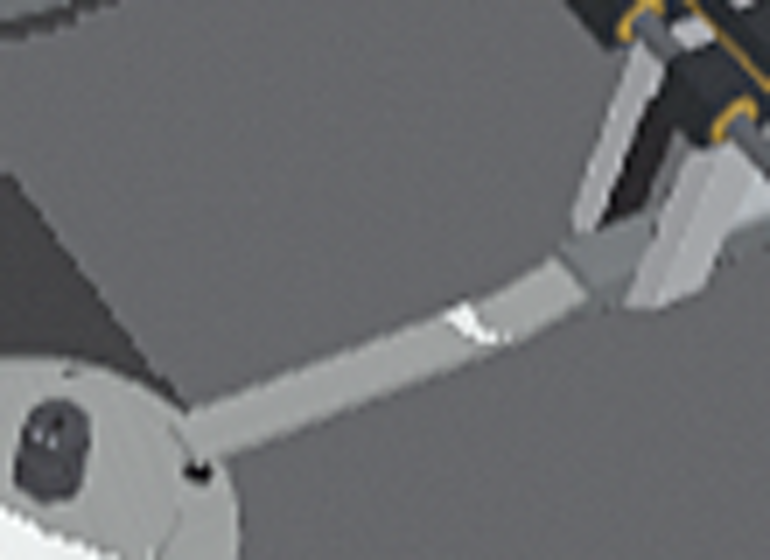

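Call:
step_arm(
  motion=[
    [[-0.001,0,0,0,0,0],[0,0,0.004,0,0,0],[0,0,0.004,0,0,0],[0,0,0.004,0,0,0],[0,0,0,0,0,0]],
  ],
)

```text
time_s: 12.08
ee_pos: [0.5003, 0.2709, 0.1461]
eef_rot: [-0.269, 1.57, -1.837]
force: [0.2, -1.2, -0.2]
grip_width: 0.0196
```

```bash
python3 - <<'E'
from h import *
np.set_printoptions(precision=4,suppress=True)
c=snap('scene',9);t=snap('top',9);print(c['obs']['ee_pos'],c['obs']['force'],c['obs']['moment'])
crop(c,360,175,80,55,9,'pics/c13.png');crop(t,200,205,100,75,7.5,'pics/c14.png')
E
```

```text
[0.5003 0.2709 0.1461] [ 0.1794 -1.2455 -0.1562] [-0.5505 -0.0533 -0.0109]
```

View pics/c13.png

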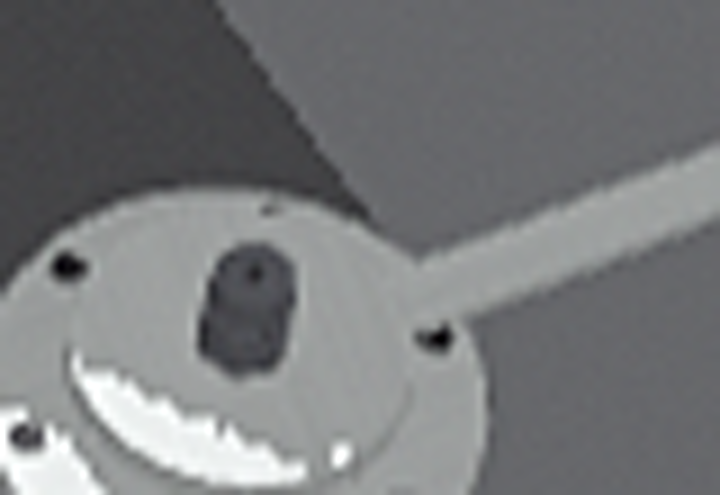

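View pics/c14.png

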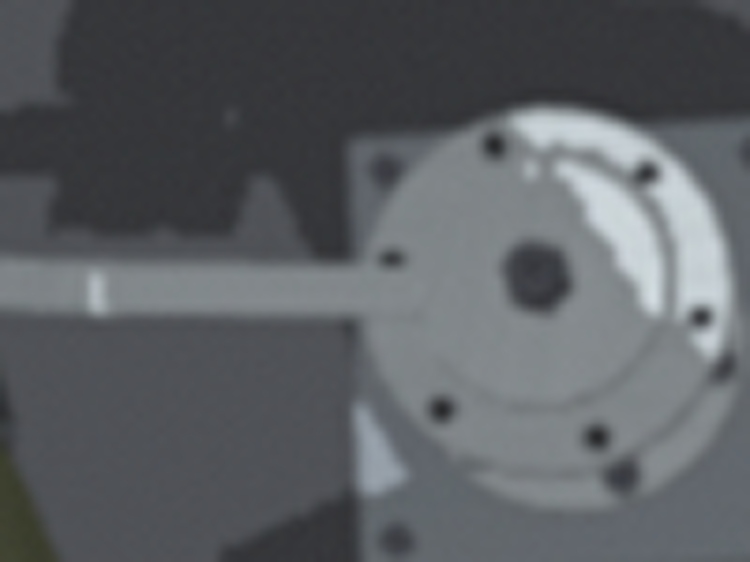

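Call:
step_arm(
  motion=[
    [[0,0,0.003,0,0,0],[0,0,0.002,0,0,0],[0,0,0,0,0,0]],
  ],
)

```text
time_s: 12.55
ee_pos: [0.5003, 0.2663, 0.1462]
eef_rot: [0.31, 1.571, -1.258]
force: [0.6, -0.3, -0.6]
grip_width: 0.0192
```

```bash
python3 - <<'E'
from h import *
np.set_printoptions(precision=4,suppress=True)
t=snap('top',10);c=snap('scene',10);print(c['obs']['ee_pos'],c['obs']['force'],c['obs']['moment'])
crop(t,200,205,100,75,7.5,'pics/c15.png')
crop(c,360,175,80,55,9,'pics/c16.png')
E
```

```text
[0.5003 0.2663 0.1462] [-0.383  -0.4689 -0.1874] [-0.4851 -0.1387  0.0415]
```

View pics/c15.png

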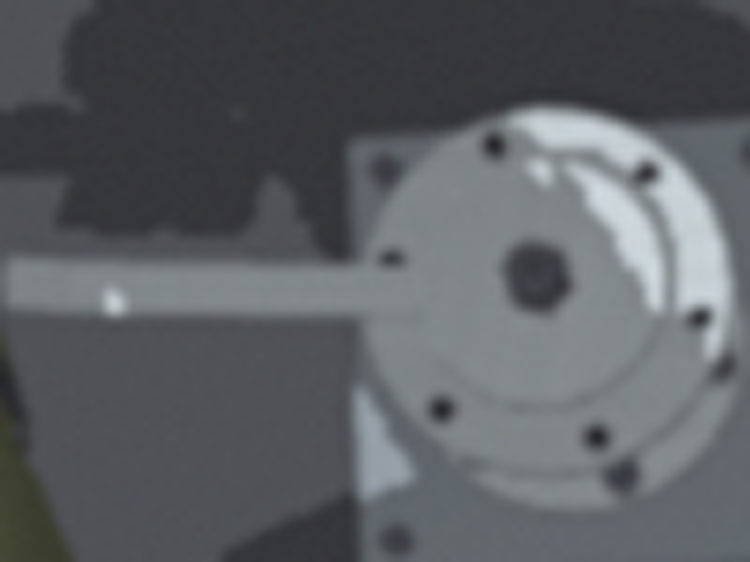

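View pics/c16.png

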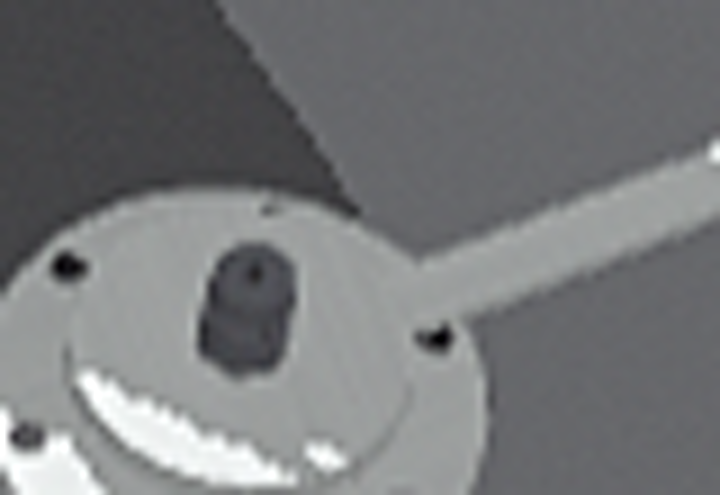

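Call:
step_arm(
  motion=[
    [[0,0,0.0015,0,0,0],[0,0,0.001,0,0,0],[0,0,0,0,0,0]],
  ],
)

```text
time_s: 13.02
ee_pos: [0.5003, 0.2639, 0.1462]
eef_rot: [2.654, 1.571, 1.086]
force: [-0.3, 0.8, 0.2]
grip_width: 0.0194
```

```bash
python3 - <<'E'
from h import *
from station import get_obs
np.set_printoptions(precision=4,suppress=True)
o=get_obs();T=Ttool(o);print(o['ee_pos'],o['force'],o['moment'],o['qpos'])
# rotate about fulcrum: y=.0669+.060, z=.145 ; bar tip up => rotation about world x
f=np.array([o['ee_pos'][0],.0669+.060,.145])
from scipy.spatial.transform import Rotation as R
for sgn in (1,-1):
    r=R.from_rotvec([np.radians(5)*sgn,0,0]).as_matrix();print(sgn,f+r@(T[:3,3]-f))
pts=[]
for a in range(2,23,2):
    r=R.from_rotvec([-np.radians(a),0,0]).as_matrix();pts.append((f+r@(T[:3,3]-f),r@T[:3,:3],1))
plan(T,pts)
E
```

```text
[0.5003 0.2639 0.1462] [-0.2891  0.8372  0.2259] [-0.2727 -0.0645  0.0043] [0.4206 0.3881 1.5455 0.     1.208  0.4177]
1 [0.5003 0.2633 0.1581]
-1 [0.5003 0.2635 0.1342]
11 rows:
[[[0.0048, 0, 0, 0, -2.0, -0.0], [0.0048, 0, 0.0001, 0, -2.0, -0.0], [0.0047, 0, 0, 0, -2.0, -0.0], [0.0048, 0, 0.0001, 0, -2.0, -0.0], [0.0048, 0, 0, 0, -2.0, -0.0], [0.0048, 0, 0.0001, 0, -2.0, -0.0], [0.0048, 0, 0, 0, -2.0, -0.0], [0.0047, 0, 0, 0, -2.0, -0.0], [0.0048, 0, 0.0001, 0, -2.0, -0.1], [0.0048, 0, 0, 0, -2.0, 0.0], [0.0048, 0, 0.0001, 0, -2.0, 0.0]]]
end [0.5003 0.2543 0.0948]
```

Call:
step_arm(
  motion=[
    [[0.0048,0,0,0,-2,0],[0.0048,0,0.0001,0,-2,0],[0.0047,0,0,0,-2,0],[0.0048,0,0.0001,0,-2,0],[0,0,0,0,0,0]],
  ],
)

```text
time_s: 13.65
ee_pos: [0.5002, 0.2626, 0.1268]
eef_rot: [-0.003, 1.429, -1.57]
force: [0.4, -5.8, 4.3]
grip_width: 0.0192
```

```bash
python3 - <<'E'
from h import *
np.set_printoptions(precision=4,suppress=True)
c=snap('scene',11);print(c['obs']['ee_pos'],c['obs']['force'],c['obs']['moment'],c['obs']['grip_width'])
crop(c,350,150,120,90,6.5,'pics/c17.png')
E
```

```text
[0.5002 0.2626 0.1268] [ 0.3899 -5.8315  4.2906] [-1.3756 -0.0513  0.0048] 0.019200464250541907
```

View pics/c17.png

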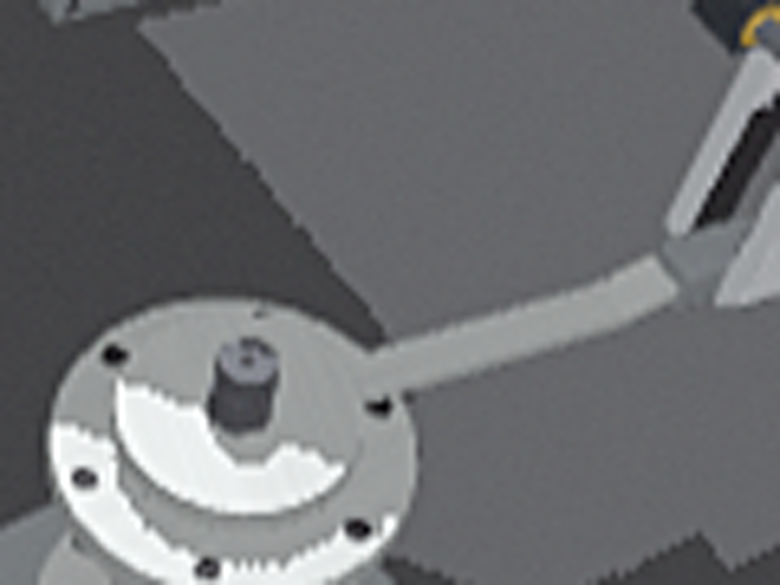

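Call:
step_arm(
  motion=[
    [[0.0048,0,0.0003,0,-2,0],[0.0048,0,0.0003,0,-2,0],[0.0048,0,0.0002,0,-2,0],[0,0,0,0,0,0]],
  ],
)

```text
time_s: 14.2
ee_pos: [0.4999, 0.2598, 0.1123]
eef_rot: [-0.004, 1.325, -1.571]
force: [0.4, 1.4, 0.7]
grip_width: 0.0197
```

```bash
python3 - <<'E'
from h import *
np.set_printoptions(precision=4,suppress=True)
c=snap('scene',12);print(c['obs']['ee_pos'],c['obs']['force'],c['obs']['moment'],c['obs']['grip_width'])
crop(c,350,150,120,90,6.5,'pics/c18.png')
E
```

```text
[0.4999 0.2598 0.1123] [0.3876 1.4313 0.671 ] [ 0.061  -0.1041  0.0964] 0.01971064631378522
```

View pics/c18.png

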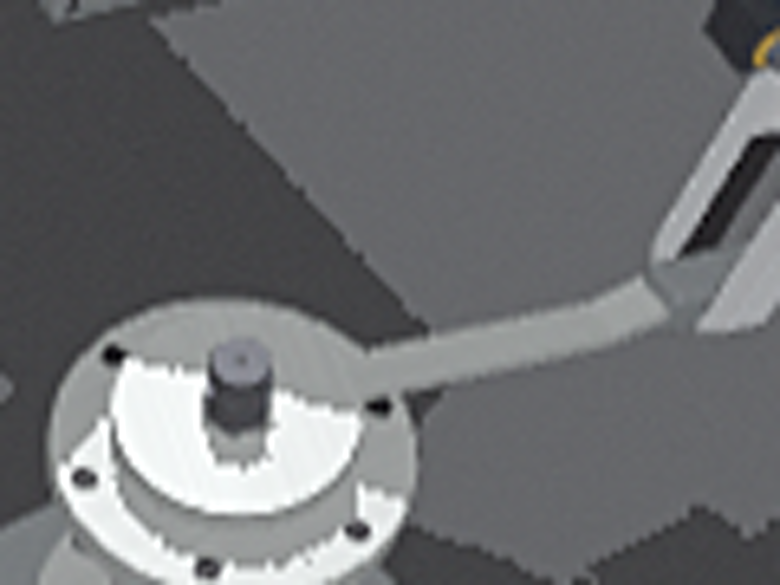

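Call:
step_arm(
  motion=[
    [[0.0048,0,0.0002,0,-2,0],[0.0048,0,0.0002,0,-2,0],[0,0,0,0,0,0]],
  ],
)

```text
time_s: 14.62
ee_pos: [0.5, 0.2565, 0.1031]
eef_rot: [-0.004, 1.255, -1.571]
force: [0.3, 1.4, 1.4]
grip_width: 0.0195
```

```bash
python3 - <<'E'
from h import *
np.set_printoptions(precision=4,suppress=True)
c=snap('scene',13);t=snap('top',13);print(c['obs']['ee_pos'],c['obs']['force'],c['obs']['moment'],c['obs']['grip_width'])
crop(c,350,150,120,90,6.5,'pics/c19.png');crop(t,190,200,110,85,7,'pics/c20.png')
E
```

```text
[0.5    0.2565 0.1031] [0.2961 1.3752 1.3758] [-0.071  -0.1547  0.0425] 0.019463939892743917
```

View pics/c19.png

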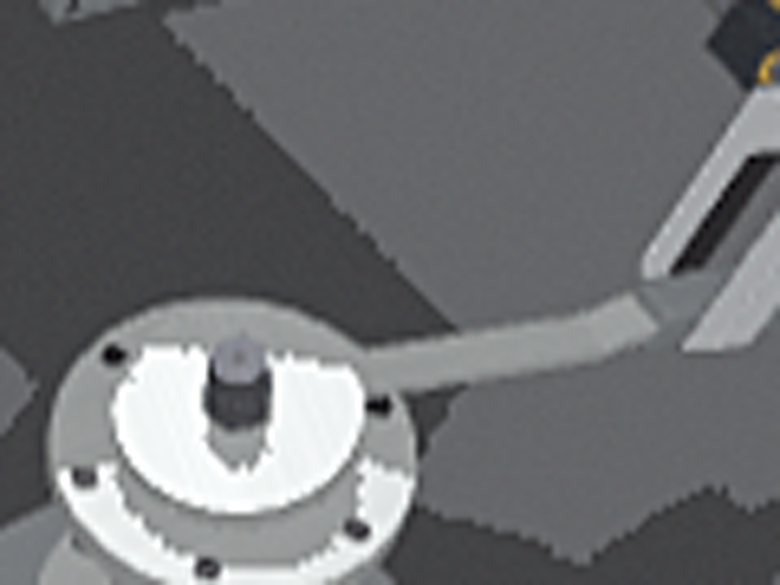

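View pics/c20.png

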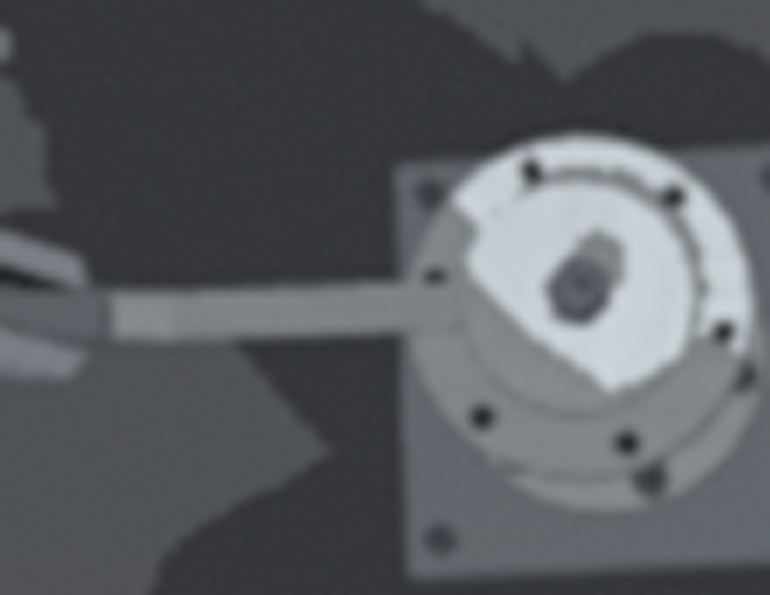

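Call:
step_arm(
  motion=[
    [[0.0048,0,0.0003,0,-2,0],[0.0048,0,0.0003,0,-2,0],[0,0,0,0,0,0]],
  ],
)

```text
time_s: 15.1
ee_pos: [0.5, 0.2527, 0.0943]
eef_rot: [-0.003, 1.185, -1.57]
force: [0.6, -0.2, 1.7]
grip_width: 0.0195
```

```bash
python3 - <<'E'
from h import *
np.set_printoptions(precision=4,suppress=True)
c=snap('scene',14);print(c['obs']['ee_pos'],c['obs']['force'],c['obs']['moment'],c['obs']['grip_width'])
crop(c,350,150,120,90,6.5,'pics/c21.png')
E
```

```text
[0.5    0.2527 0.0943] [ 0.5821 -0.2075  1.662 ] [-0.3212 -0.2097  0.0218] 0.019453521910971515
```

View pics/c21.png

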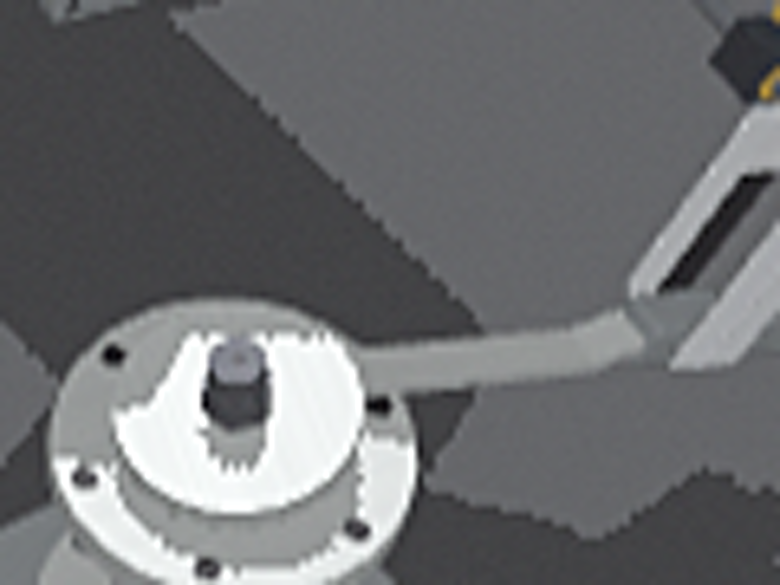

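Call:
step_arm(
  motion=[
    [[-0.0048,0,-0.0001,0,2,0],[-0.0048,0,-0.0001,0,2,0],[-0.0048,0,-0.0001,0,2,0],[-0.0048,0,-0.0001,0,2,0],[-0.0048,0,0,0,2,0],[-0.0048,0,0,0,2,0],[-0.0048,0,0,0,2,0],[-0.0048,0,0,0,2,0],[0,0,0,0,0,0]],
  ],
)

```text
time_s: 16.27
ee_pos: [0.5004, 0.2631, 0.1324]
eef_rot: [0.006, 1.468, -1.562]
force: [-0.7, 0.3, -0.1]
grip_width: 0.0197
```

Call:
step_arm(
  motion=[
    [[0,0,-0.008,0,0,0],[0,0,-0.012,0,0,0],[0,0,-0.02,0,0,0],[0,0,-0.03,0,0,0],[0,0,0,0,0,0],[0,0,0,0,0,0]],
  ],
)

```text
time_s: 17.02
ee_pos: [0.4997, 0.3332, 0.124]
eef_rot: [-0.006, 1.466, -1.574]
force: [-0.1, -0.3, -2.6]
grip_width: 0.0193
```

```bash
python3 - <<'E'
from h import *
np.set_printoptions(precision=4,suppress=True)
c=snap('scene',15);t=snap('top',15);print(c['obs']['ee_pos'],c['obs']['force'],c['obs']['moment'],c['obs']['grip_width'])
crop(c,340,140,160,100,5,'pics/c22.png');crop(t,150,190,170,110,4.6,'pics/c23.png')
E
```

```text
[0.4997 0.3332 0.124 ] [-0.1312 -0.2864 -2.5825] [ 0.0656 -0.0635 -0.0631] 0.019250843039240163
```

View pics/c22.png

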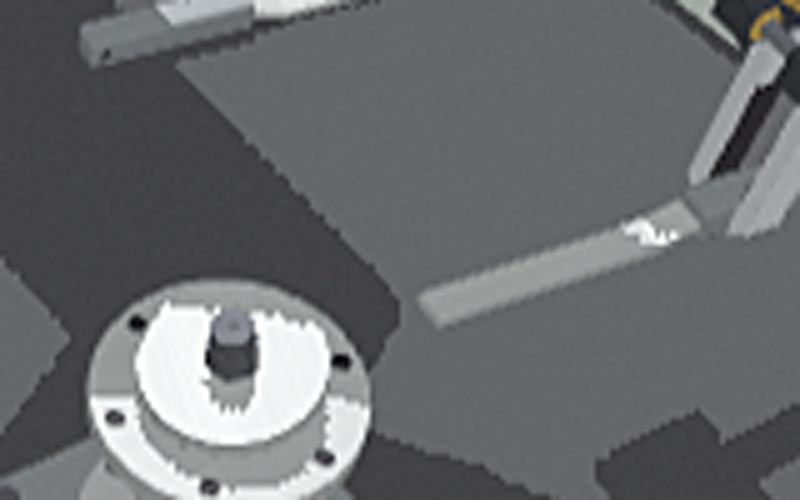

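View pics/c23.png

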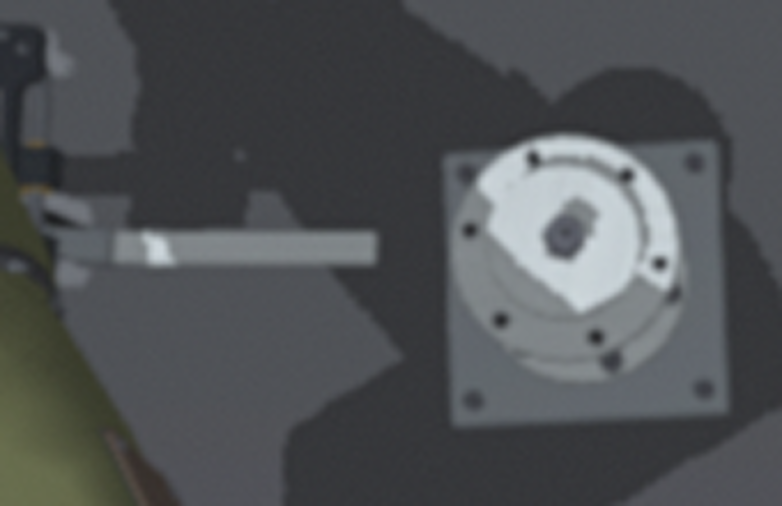

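```bash
python3 - <<'E'
from h import *
np.set_printoptions(precision=4,suppress=True)
s0=ld('scene0');t0=ld('top0');c=ld('scene15');t=ld('top15')
ims=[]
for q,b in ((s0,(360,180)),(c,(360,180)),(t0,(250,220)),(t,(250,220))):
    im=np.ascontiguousarray(q['pixels'][b[1]:b[1]+50,b[0]:b[0]+60,::-1]);ims.append(cv2.resize(im,None,fx=6.5,fy=6.5,interpolation=cv2.INTER_CUBIC))
cv2.imwrite('pics/c24.png',np.vstack([np.hstack(ims[:2]),np.hstack(ims[2:])])[:600])
E
```

```text
(no output)
```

View pics/c24.png

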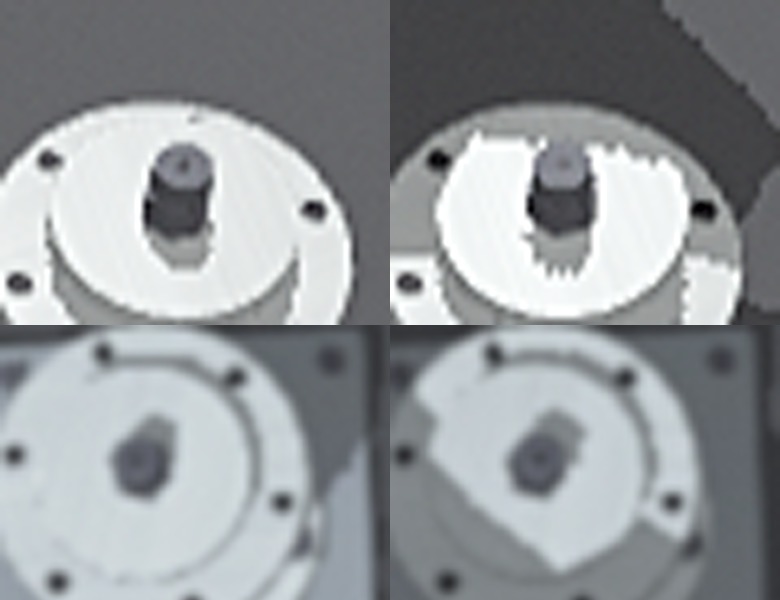

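```bash
python3 - <<'E'
from h import *
np.set_printoptions(precision=4,suppress=True)
c=ld('scene15');t=ld('top15')
C=lambda b,u,v:((u+.5)/6.5-.5+b[0],(v+.5)/6.5-.5+b[1])
a=tri([ray(c,*C((360,180),183,165)),ray(t,*C((250,220),141,464-325))])
b=tri([ray(c,*C((360,180),173,161)),ray(t,*C((250,220),150,460-325))])
print(a,b,b-a)
# expected pixel shifts for candidates: tilt th about far neck edge
f0=np.array([.5022,.0669,.189]);piv=np.array([.5022,.0669-.0285,.145])
for th in (2,3,4,5,6):
    r=R.from_rotvec([np.radians(th),0,0]).as_matrix();p=piv+r@(f0-piv);print(th,p-f0,[6.5*(proj(q,p)-proj(q,f0)) for q in (c,t)])
p=f0+[0,0,.003];print('up3',[6.5*(proj(q,p)-proj(q,f0)) for q in (c,t)])
E
```

```text
[0.5024 0.0658 0.1918] [0.5029 0.0618 0.1968] [ 0.0005 -0.004   0.005 ]
2 [ 0.     -0.0016  0.001 ] [array([-3.9864, -0.1779]), array([ 4.0433, -0.3571])]
3 [ 0.     -0.0023  0.0014] [array([-6.0258, -0.2132]), array([ 6.1071, -0.526 ])]
4 [ 0.     -0.0031  0.0019] [array([-8.0952, -0.2127]), array([ 8.1981, -0.6884])]
5 [ 0.     -0.0039  0.0023] [array([-10.1939,  -0.1763]), array([10.3156, -0.8443])]
6 [ 0.     -0.0048  0.0027] [array([-12.3213,  -0.1038]), array([12.4589, -0.9936])]
up3 [array([ 1.1097, -5.8752]), array([-0.8025, -1.3475])]
```

```bash
python3 - <<'E'
from h import *
from station import get_obs
np.set_printoptions(precision=4,suppress=True)
o=get_obs();T=Ttool(o)
T=plan(T,[(np.array([.5,.345,.13]),toolR(-90),1),((.435,.346,.08),toolR(-18.6),9),((.435,.346,.03),toolR(-18.6),2)])
E
```

```text
12 rows:
[[[-0.0068, 0, -0.0118, 0.2, 6.0, 0.0], [0.0056, -0.0072, -0.0001, -7.9, 0, 0.0], [0.0055, -0.0072, -0.0011, -8.0, 0, 0.0], [0.0056, -0.0069, -0.0021, -7.9, 0, 0.0], [0.0055, -0.0065, -0.003, -8.0, 0, 0.0], [0.0056, -0.0061, -0.0039, -7.9, 0, 0.0], [0.0055, -0.0055, -0.0047, -7.9, 0, 0.0], [0.0056, -0.0048, -0.0054, -8.0, 0, 0.0], [0.0055, -0.004, -0.006, -7.9, 0, 0.0], [0.0056, -0.0031, -0.0065, -7.9, 0, 0.0], [0.025, 0, 0, 0, 0, 0.0], [0.025, 0, 0, 0, 0, 0.0]]]
end [0.435 0.346 0.03 ]
```

Call:
step_arm(
  motion=[
    [[-0.0068,0,-0.0118,0,6,0],[0.0056,-0.0072,0,-7.9,0,0],[0.0055,-0.0072,-0.0011,-8,0,0],[0.0056,-0.0069,-0.0021,-7.9,0,0],[0.0055,-0.0065,-0.003,-8,0,0],[0.0056,-0.0061,-0.0039,-7.9,0,0],[0.0055,-0.0055,-0.0047,-7.9,0,0],[0.0056,-0.0048,-0.0054,-8,0,0],[0.0055,-0.004,-0.006,-7.9,0,0],[0.0056,-0.0031,-0.0065,-7.9,0,0],[0.025,0,0,0,0,0],[0.025,0,0,0,0,0]],
  ],
)

```text
time_s: 18.62
ee_pos: [0.4353, 0.3456, 0.0299]
eef_rot: [0.911, 1.57, 0.589]
force: [0.2, -0.1, -2.9]
grip_width: 0.0194
```

Call:
step_arm(
  motion=[
    [[0.012,0,0,0,0,0],[0.008,0,0,0,0,0],[0,0,0,0,0,0],[0,0,0,0,0,0]],
  ],
)

```text
time_s: 19.12
ee_pos: [0.4354, 0.3461, 0.0108]
eef_rot: [0.937, 1.57, 0.616]
force: [0.9, 0.7, -2.8]
grip_width: 0.0196
```

```bash
python3 - <<'E'
from h import *
np.set_printoptions(precision=4,suppress=True)
c=snap('scene',16);print(c['obs']['ee_pos'],c['obs']['force'],c['obs']['moment'],c['obs']['grip_width'])
crop(c,420,110,120,150,4,'pics/c25.png')
E
```

```text
[0.4354 0.3461 0.0108] [ 0.8802  0.6896 -2.7559] [ 0.0438 -0.1263  0.0027] 0.01961931038923505
```

View pics/c25.png

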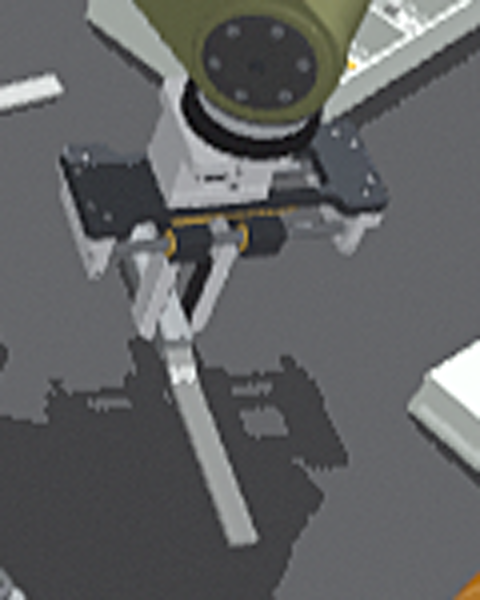

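Lower gently to the bench in small steps, then release.

Call:
step_arm(
  motion=[
    [[0.003,0,0,0,0,0],[0.002,0,0,0,0,0],[0.001,0,0,0,0,0],[0,0,0,0,0,0]],
  ],
)

```text
time_s: 19.68
ee_pos: [0.435, 0.3459, 0.0041]
eef_rot: [-2.56, 1.571, -2.881]
force: [-0.2, 0.0, -0.8]
grip_width: 0.0196
```

Call:
step_arm(
  motion=[
    [[0.001,0,0,0,0,0],[0,0,0,0,0,0],[0,0,0,0,0,0]],
  ],
)

```text
time_s: 20.05
ee_pos: [0.4351, 0.346, 0.0039]
eef_rot: [0.776, 1.571, 0.454]
force: [-4.7, -3.0, 10.6]
grip_width: 0.0191
```

In contact with the bench (10 N). Release slowly.

Call:
step_arm(
  motion=[
    [[0,0,0,0,0,0],[0,0,0,0,0,0],[0,0,0,0,0,0],[0,0,0,0,0,0]],
  ],
  fingers=0.05,
)

```text
time_s: 20.55
ee_pos: [0.435, 0.3459, 0.003]
eef_rot: [-3.096, 1.571, 2.865]
force: [-1.0, 0.7, 0.2]
grip_width: 0.0497
```

Call:
step_arm(
  motion=[
    [[-0.01,0,0,0,0,0],[-0.03,0,0,0,0,0],[-0.05,0,0,0,0,0],[-0.06,0,0,0,0,0],[-0.06,0,0,0,0,0],[-0.06,0,0,0,0,0],[0,0,0,0,0,0],[0,0,0,0,0,0]],
  ],
)

```text
time_s: 21.55
ee_pos: [0.4347, 0.3457, 0.2725]
eef_rot: [-2.223, 1.57, -2.544]
force: [0.4, -0.8, -0.6]
grip_width: 0.0499
```

```bash
python3 - <<'E'
from h import *
np.set_printoptions(precision=4,suppress=True)
c=snap('wrist',17);print(c['obs']['ee_pos'],c['obs']['force'])
s=snap('scene',17);crop(s,340,120,160,130,5,'pics/c26.png')
T=Ttool(c['obs'])
# view plug: yaw such that jaw normal to hex flats; col (0.502,.066)
T=plan(T,[((.515,.02,.30),toolR(-80),None)])
E
```

```text
[0.4347 0.3457 0.2725] [ 0.4262 -0.8291 -0.6287]
7 rows:
[[[-0.0039, -0.0405, 0.0256, 8.8, 0, 0.0], [-0.0039, -0.0361, 0.0315, 8.8, 0, 0.0], [-0.0039, -0.0309, 0.0366, 8.8, 0, 0.0], [-0.0039, -0.025, 0.041, 8.8, 0, 0.0], [-0.004, -0.0183, 0.0442, 8.8, 0, 0.0], [-0.0039, -0.0114, 0.0466, 8.8, 0, 0.0], [-0.0039, -0.0041, 0.0477, 8.8, 0, 0.0]]]
end [0.515 0.02  0.3  ]
```

View pics/wrist17.png

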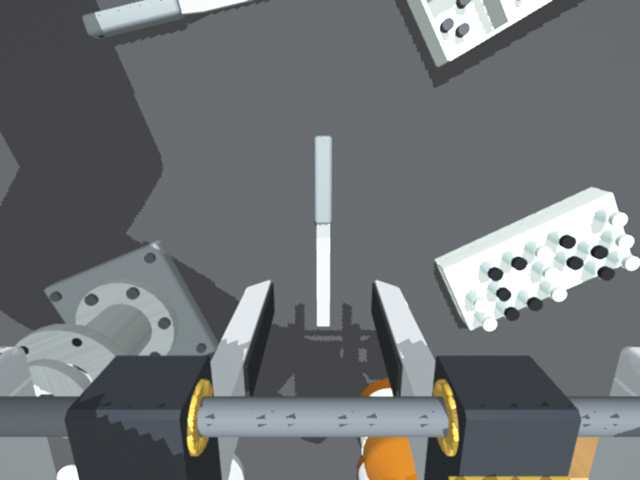

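View pics/c26.png

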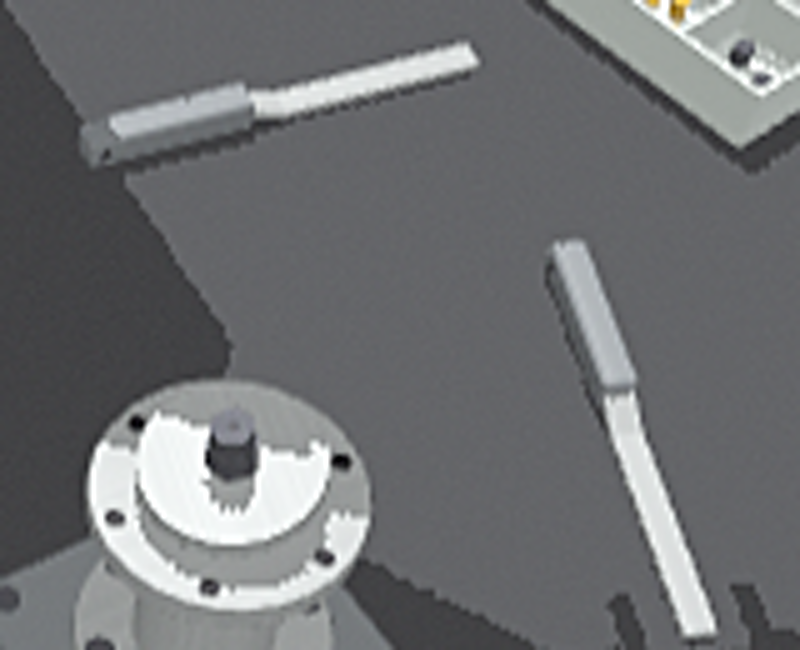

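Call:
step_arm(
  motion=[
    [[-0.0039,-0.0405,0.0256,8.8,0,0],[-0.0039,-0.0361,0.0315,8.8,0,0],[-0.0039,-0.0309,0.0366,8.8,0,0],[-0.0039,-0.025,0.041,8.8,0,0],[-0.004,-0.0183,0.0442,8.8,0,0],[-0.0039,-0.0114,0.0466,8.8,0,0],[-0.0039,-0.0041,0.0477,8.8,0,0],[0,0,0,0,0,0],[0,0,0,0,0,0]],
  ],
)

```text
time_s: 22.78
ee_pos: [0.515, 0.0206, 0.2995]
eef_rot: [-1.894, 1.569, 2.993]
force: [0.3, 0.1, -0.2]
grip_width: 0.0501
```

```bash
python3 - <<'E'
from h import *
np.set_printoptions(precision=4,suppress=True)
c=snap('wrist',18);print(c['obs']['ee_pos'],c['obs']['force'])
print(proj(c,[.5022,.0669,.189],c['T']))
u,v=proj(c,[.5022,.0669,.145],c['T']).astype(int)
x0,y0=max(0,u-85),max(0,v-85);print(x0,y0);crop(c,x0,y0,170,150,4.4,'pics/c27.png')
E
```

```text
[0.515  0.0206 0.2995] [ 0.2837  0.1105 -0.2161]
[317.0569 174.723 ]
232 83
```

View pics/c27.png

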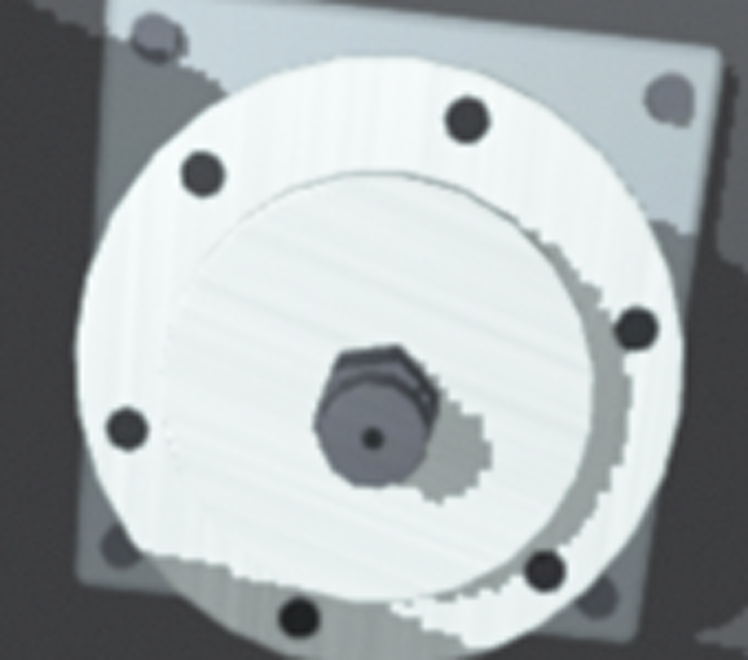

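```bash
python3 - <<'E'
from h import *
np.set_printoptions(precision=4,suppress=True)
c=ld('wrist18');s=ld('scene17');t=ld('top15')
f0=np.array([.5022,.0669,.189]);piv=np.array([.5022,.0669-.0285,.145])
print('baseline expected',[proj(q,f0) for q in (s,t)])
for th in (0,4,5,6,7):
    r=R.from_rotvec([np.radians(th),0,0]).as_matrix();p=piv+r@(f0-piv);print(th,p,proj(c,p,c['T']))
print('obs',232+372.5/4.4-.5,83+437.5/4.4-.5)
for dz in (0,.003):
  p=f0+[0,0,dz];print('up',dz,proj(c,p,c['T']))
# 3-view triangulation with bias corr: shift scene/top pixel by baseline offset
C=lambda b,u,v:np.array(((u+.5)/6.5-.5+b[0],(v+.5)/6.5-.5+b[1]))
so=proj(s,f0)+C((360,180),173,161)-C((360,180),183,165);to=proj(t,f0)+C((250,220),150,460)-C((250,220),141,464)
p3=tri([ray(s,*so),ray(t,*to),ray(c,316.2,181.9,c['T'])]);print('tri',p3,p3-f0)
# edges of head: top edge of head in wrist image ring crop (165..595 , 172..602)
th=np.radians(np.arange(0,360,5))
for tilt in (0,6):
    r=R.from_rotvec([np.radians(tilt),0,0]).as_matrix()
    ring=[piv+r@(np.array([.5022+.04*np.cos(x),.0669+.04*np.sin(x),.163])-piv) for x in th]
    q=np.array([proj(c,x,c['T']) for x in ring]);q=(q-[232,83]+.5)*4.4;print(tilt,q.min(0),q.max(0))
E
```

```text
baseline expected [array([386.8621, 205.6391]), array([270.0488, 240.7676])]
0 [0.5022 0.0669 0.189 ] [317.0569 174.723 ]
4 [0.5022 0.0638 0.1909] [316.3106 179.1701]
5 [0.5022 0.063  0.1913] [316.1196 180.3063]
6 [0.5022 0.0621 0.1917] [315.9269 181.4513]
7 [0.5022 0.0613 0.1921] [315.7328 182.6045]
obs 316.1590909090909 181.9318181818182
up 0 [317.0569 174.723 ]
up 0.003 [316.9969 175.2103]
tri [0.5027 0.0626 0.1943] [ 0.0005 -0.0043  0.0053]
0 [163.7298 163.5099] [593.4171 598.2553]
6 [160.4698 176.0776] [593.2245 605.7945]
```

```bash
python3 - <<'E'
from h import *
from station import get_obs
np.set_printoptions(precision=4,suppress=True)
piv=np.array([.5022,.0669-.0285,.145]);r=R.from_rotvec([np.radians(6),0,0]).as_matrix()
at=lambda h:piv+r@(np.array([.5022,.0669,.139+h])-piv)
G=r@toolR(-100.2)
print(at(.027),at(.037))
T=Ttool(get_obs())
T=plan(T,[(at(.090),G,4),(at(.062),G,1),(at(.027),G,3)])
E
```

```text
[0.5022 0.0645 0.1689] [0.5022 0.0635 0.1788]
8 rows:
[[[0.0171, -0.0015, -0.0097, 5.1, 1.5, 0.0], [0.0173, -0.0024, -0.009, 5.0, 1.5, 0.0], [0.0175, -0.0031, -0.0083, 5.1, 1.5, 0.0], [0.0178, -0.0038, -0.0076, 5.1, 1.5, 0.1], [0.028, 0, 0, 0, 0, -0.0], [0.0117, 0, 0, 0, 0, -0.0], [0.0116, 0, 0, 0, 0, -0.0], [0.0117, 0, 0, 0, 0, -0.0]]]
end [0.5022 0.0645 0.1688]
```

Call:
step_arm(
  motion=[
    [[0.0171,-0.0015,-0.0097,5.1,1.5,0],[0.0173,-0.0024,-0.009,5,1.5,0],[0.0175,-0.0031,-0.0083,5.1,1.5,0],[0.0178,-0.0038,-0.0076,5.1,1.5,0.1],[0.02,0,0,0,0,0],[0,0,0,0,0,0],[0,0,0,0,0,0]],
  ],
  fingers=0.045,
)

```text
time_s: 23.7
ee_pos: [0.5028, 0.0598, 0.213]
eef_rot: [-2.988, 1.467, 1.545]
force: [0.7, 0.2, 0.3]
grip_width: 0.0449
```

```bash
python3 - <<'E'
from h import *
np.set_printoptions(precision=4,suppress=True)
w=snap('wrist',19);s=snap('scene',19);print(w['obs']['ee_pos'],w['obs']['force'],w['obs']['grip_width']);T=Ttool(w['obs']);print(T)
crop(s,340,120,130,110,6,'pics/c28.png')
piv=np.array([.5022,.0669-.0285,.145]);r=R.from_rotvec([np.radians(6),0,0]).as_matrix()
at=lambda h:piv+r@(np.array([.5022,.0669,.139+h])-piv)
plan(T,[(at(.027),r@toolR(-100.2),5)])
E
```

```text
[0.5028 0.0598 0.213 ] [0.66   0.2417 0.309 ] 0.04490110719284496
[[ 0.0027  0.984  -0.1781  0.5028]
 [ 0.1037 -0.1775 -0.9786  0.0598]
 [-0.9946 -0.0159 -0.1025  0.213 ]
 [ 0.      0.      0.      1.    ]]
5 rows:
[[[0.0089, -0.0002, 0, 0, 0, -0.0], [0.0089, -0.0001, 0, 0, 0, -0.1], [0.0089, -0.0001, 0, 0, 0, 0.0], [0.0088, -0.0002, 0, 0, 0, -0.0], [0.0089, -0.0001, 0, -0.1, 0, -0.1]]]
end [0.5022 0.0645 0.1689]
```

View pics/wrist19.png

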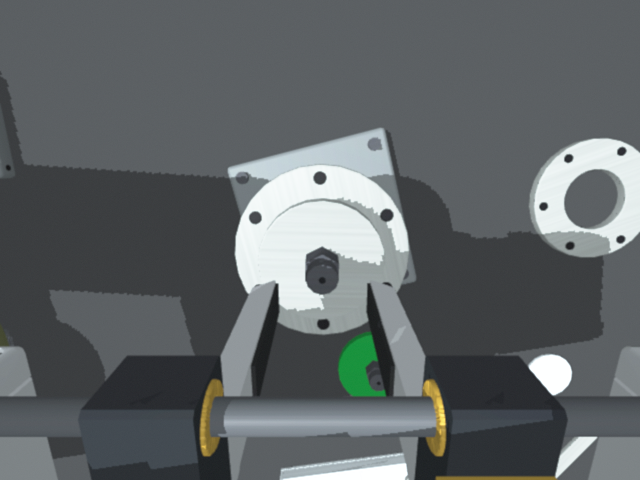

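View pics/c28.png

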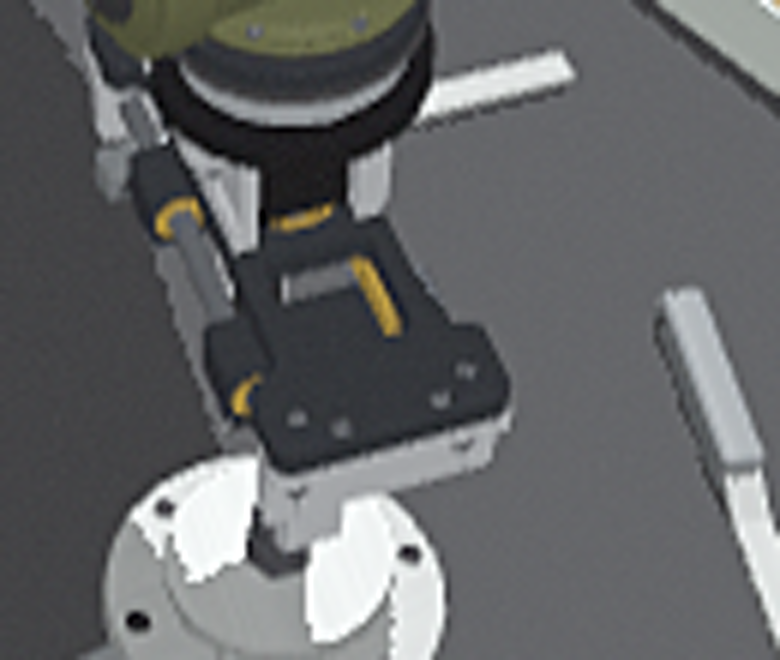

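The fitting is centred between the fingers, at (321,275) in the wrist view. Descend and check the force.

Call:
step_arm(
  motion=[
    [[0.0089,-0.0002,0,0,0,0],[0.0089,0,0,0,0,0],[0.0089,-0.0002,0,0,0,0],[0.0089,-0.0002,0,0,0,0],[0.0079,0,0,0,0,0],[0,0,0,0,0,0]],
  ],
)

```text
time_s: 24.55
ee_pos: [0.5019, 0.064, 0.1684]
eef_rot: [-2.97, 1.467, 1.562]
force: [0.4, 1.1, 0.4]
grip_width: 0.0448
```

Call:
step_arm(
  motion=[
    [[0,0,0,0,0,0],[0,0,0,0,0,0],[0,0,0,0,0,0],[0,0,0,0,0,0],[0,0,0,0,0,0]],
  ],
  fingers=0.0,
  squeeze=40,
)

```text
time_s: 25.18
ee_pos: [0.5022, 0.0639, 0.1692]
eef_rot: [-2.983, 1.467, 1.549]
force: [-0.4, 0.4, 2.4]
grip_width: 0.019
```

Call:
step_arm(
  motion=[
    [[-0.002,0,0,0,0,0],[-0.003,0,0,0,0,0],[-0.004,0,0,0,0,0],[-0.006,0,0,0,0,0],[-0.01,0,0,0,0,0],[0,0,0,0,0,0]],
  ],
)

```text
time_s: 25.92
ee_pos: [0.5025, 0.0612, 0.1949]
eef_rot: [-2.998, 1.467, 1.534]
force: [-0.8, 0.9, -5.4]
grip_width: 0.0188
```

```bash
python3 - <<'E'
from h import *
np.set_printoptions(precision=4,suppress=True)
s=snap('scene',20);print(s['obs']['ee_pos'],s['obs']['force'],s['obs']['moment'],s['obs']['grip_width'])
crop(s,340,120,130,110,6,'pics/c29.png')
E
```

```text
[0.5025 0.0612 0.1949] [-0.7685  0.9165 -5.3765] [-0.2082 -0.0632  0.0028] 0.018841550527022254
```

View pics/c29.png

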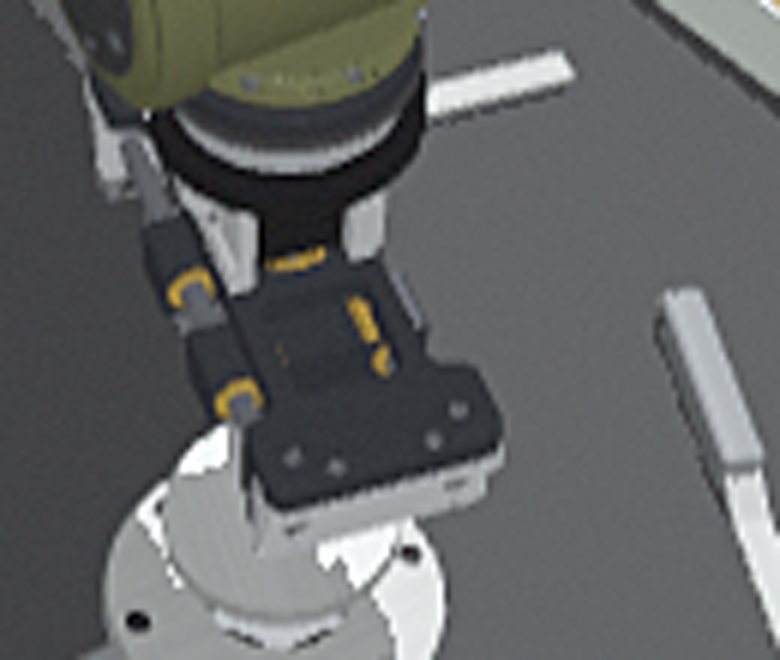

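```bash
python3 - <<'E'
from h import *
from station import get_obs
np.set_printoptions(precision=4,suppress=True)
T=Ttool(get_obs())
T=plan(T,[((.502,.058,.26),toolR(-100),2),((.462,-.305,.24),toolR(-100),9)])
T=plan(T,[((.462,-.305,.06),toolR(-100),6)])
E
```

```text
11 rows:
[[[-0.0328, -0.0004, -0.0017, -0.2, -2.9, 0.4], [-0.0329, -0.0001, -0.0001, -0.2, -3.0, 0.5], [0.0022, 0.0026, 0.0405, 0, 0, -0.0], [0.0022, 0.0026, 0.0405, 0, 0, -0.0], [0.0023, 0.0026, 0.0405, 0, 0, -0.0], [0.0022, 0.0026, 0.0405, 0, 0, -0.0], [0.0022, 0.0026, 0.0405, 0, 0, -0.0], [0.0022, 0.0026, 0.0404, 0, 0, -0.0], [0.0023, 0.0026, 0.0405, 0, 0, -0.0], [0.0022, 0.0026, 0.0405, 0, 0, -0.0], [0.0022, 0.0026, 0.0405, 0, 0, -0.0]]]
end [ 0.4621 -0.305   0.24  ]
6 rows:
[[[0.03, 0, 0, 0, 0, -0.0], [0.03, 0, 0, 0, 0, -0.0], [0.03, 0, 0, 0, 0, -0.0], [0.03, -0.0001, 0, 0, 0, -0.0], [0.03, 0, 0, 0, 0, -0.0], [0.03, 0, 0, 0, 0, -0.0]]]
end [ 0.462 -0.305  0.06 ]
```

Call:
step_arm(
  motion=[
    [[-0.0328,-0.0004,-0.0017,-0.2,-2.9,0.4],[-0.0329,0,0,-0.2,-3,0.5],[0.0022,0.0013,0.02,0,0,0],[0.0022,0.0026,0.0405,0,0,0],[0.0023,0.0026,0.0405,0,0,0],[0.0022,0.0026,0.0405,0,0,0],[0.0022,0.0026,0.0405,0,0,0],[0.0022,0.0026,0.0404,0,0,0],[0.0023,0.0026,0.0405,0,0,0],[0.0022,0.0026,0.0405,0,0,0],[0.0022,0.0026,0.0405,0,0,0],[0,0.0013,0.0205,0,0,0]],
  ],
)

```text
time_s: 27.48
ee_pos: [0.4615, -0.3065, 0.239]
eef_rot: [-1.742, 1.569, 2.795]
force: [0.3, -0.3, -4.1]
grip_width: 0.0189
```

Call:
step_arm(
  motion=[
    [[0.01,0,0,0,0,0],[0.03,0,0,0,0,0],[0.03,0,0,0,0,0],[0.03,0,0,0,0,0],[0.03,0,0,0,0,0],[0.02,0,0,0,0,0],[0.01,0,0,0,0,0],[0,0,0,0,0,0]],
  ],
)

```text
time_s: 28.48
ee_pos: [0.462, -0.3044, 0.0793]
eef_rot: [-1.715, 1.57, 2.825]
force: [0.8, 0.2, -4.6]
grip_width: 0.0191
```

```bash
python3 - <<'E'
from h import *
np.set_printoptions(precision=4,suppress=True)
w=snap('wrist',21);s=snap('scene',21);t=snap('top',21);print(w['obs']['ee_pos'],w['obs']['force'],s['obs']['moment'],w['obs']['grip_width']);print(Ttool(w['obs']))
crop(s,160,220,160,160,4,'pics/c30.png');crop(t,370,200,120,110,6,'pics/c31.png')
E
```

```text
[ 0.462  -0.3044  0.0793] [ 0.8024  0.1785 -4.6259] [-0.0298 -0.0347 -0.0169] 0.019089111981102507
[[-0.0012  0.9851 -0.1721  0.462 ]
 [ 0.0004 -0.1721 -0.9851 -0.3044]
 [-1.     -0.0013 -0.0002  0.0793]
 [ 0.      0.      0.      1.    ]]
```

View pics/c30.png

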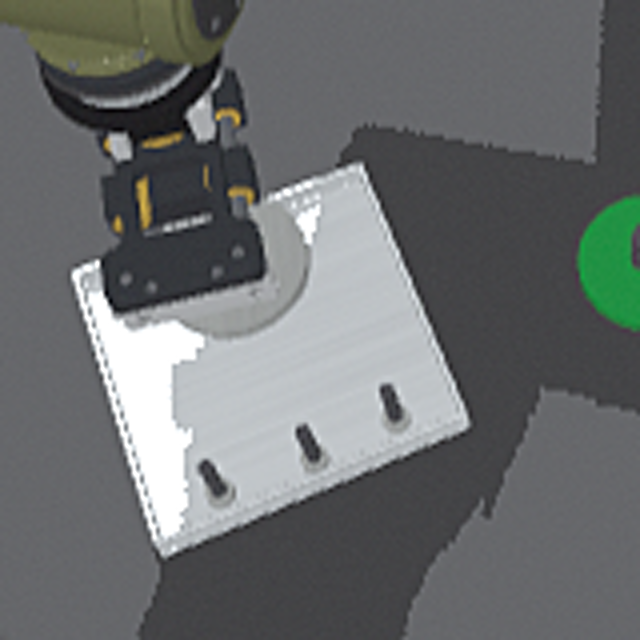

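View pics/wrist21.png

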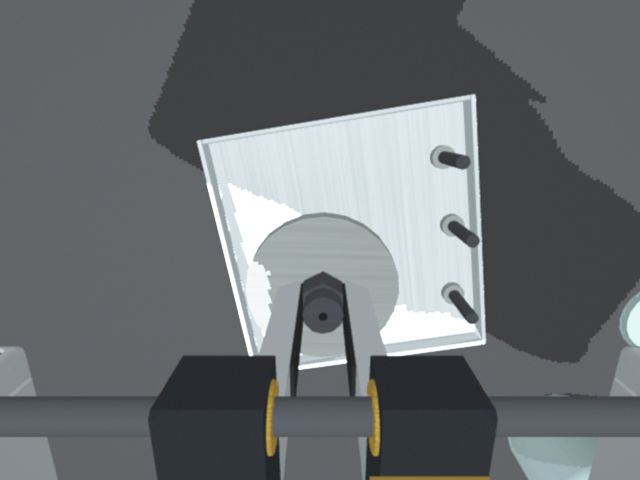

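Call:
step_arm(
  motion=[
    [[0.01,0,0,0,0,0],[0.012,0,0,0,0,0],[0.01,0,0,0,0,0],[0.006,0,0,0,0,0],[0.004,0,0,0,0,0],[0.002,0,0,0,0,0],[0,0,0,0,0,0]],
  ],
)

```text
time_s: 29.5
ee_pos: [0.462, -0.3052, 0.0357]
eef_rot: [-0.877, 1.57, -2.621]
force: [-0.4, -0.4, -4.8]
grip_width: 0.0191
```

Call:
step_arm(
  motion=[
    [[0.001,0,0,0,0,0],[0.001,0,0,0,0,0],[0.001,0,0,0,0,0],[0,0,0,0,0,0]],
  ],
)

```text
time_s: 30.0
ee_pos: [0.4619, -0.3051, 0.0326]
eef_rot: [-1.284, 1.57, -3.028]
force: [-0.5, 0.4, -4.6]
grip_width: 0.0192
```

Call:
step_arm(
  motion=[
    [[0.0007,0,0,0,0,0],[0.0007,0,0,0,0,0],[0,0,0,0,0,0]],
  ],
)

```text
time_s: 30.38
ee_pos: [0.4619, -0.3051, 0.0312]
eef_rot: [-1.274, 1.57, -3.018]
force: [-0.6, -0.4, -4.0]
grip_width: 0.0189
```

Call:
step_arm(
  motion=[
    [[0.0007,0,0,0,0,0],[0,0,0,0,0,0],[0,0,0,0,0,0]],
  ],
)

```text
time_s: 30.75
ee_pos: [0.462, -0.3051, 0.0306]
eef_rot: [-1.104, 1.57, -2.849]
force: [-0.5, -0.9, -5.2]
grip_width: 0.0191
```

Call:
step_arm(
  motion=[
    [[0.0007,0,0,0,0,0],[0,0,0,0,0,0],[0,0,0,0,0,0]],
  ],
)

```text
time_s: 31.12
ee_pos: [0.462, -0.3051, 0.0301]
eef_rot: [-0.864, 1.57, -2.608]
force: [-1.1, 1.8, 1.7]
grip_width: 0.019
```

Touchdown at about 0.030 (the force went from −5 to +1.7 N). Press another 0.5 mm and release.

Call:
step_arm(
  motion=[
    [[0.0005,0,0,0,0,0],[0,0,0,0,0,0]],
  ],
)

```text
time_s: 31.38
ee_pos: [0.4621, -0.305, 0.03]
eef_rot: [-0.762, 1.57, -2.506]
force: [-3.7, 4.9, 8.3]
grip_width: 0.0192
```

Call:
step_arm(
  motion=[
    [[0,0,0,0,0,0],[0,0,0,0,0,0],[0,0,0,0,0,0],[0,0,0,0,0,0]],
  ],
  fingers=0.045,
)

```text
time_s: 31.88
ee_pos: [0.4619, -0.3052, 0.0293]
eef_rot: [-1.055, 1.57, -2.8]
force: [-0.9, -0.8, -0.3]
grip_width: 0.0447
```

Call:
step_arm(
  motion=[
    [[-0.005,0,0,0,0,0],[-0.015,0,0,0,0,0],[-0.03,0,0,0,0,0],[-0.05,0,0,0,0,0],[-0.05,0,0,0,0,0],[-0.05,0,0,0,0,0],[-0.04,0,-0.03,0,0,0],[0,0,-0.04,0,0,0],[0,0,-0.03,0,0,0],[0,0,0,0,0,0],[0,0,0,0,0,0]],
  ],
)

```text
time_s: 33.25
ee_pos: [0.4792, -0.2071, 0.2699]
eef_rot: [-0.024, 1.57, -1.769]
force: [1.4, -0.4, -0.1]
grip_width: 0.0451
```

```bash
python3 - <<'E'
from h import *
np.set_printoptions(precision=4,suppress=True)
s=snap('scene',22);t=snap('top',22);w=snap('wrist',22);print(s['obs']['ee_pos'],s['obs']['force'],s['obs']['time_s'])
crop(t,370,200,120,110,6,'pics/c32.png')
E
```

```text
[ 0.4792 -0.2071  0.2699] [ 1.4313 -0.4356 -0.1113] 33.25
```

View pics/scene22.png

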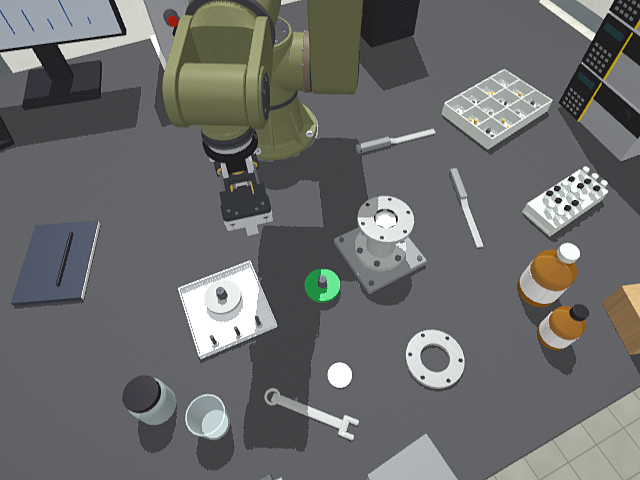

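View pics/wrist22.png

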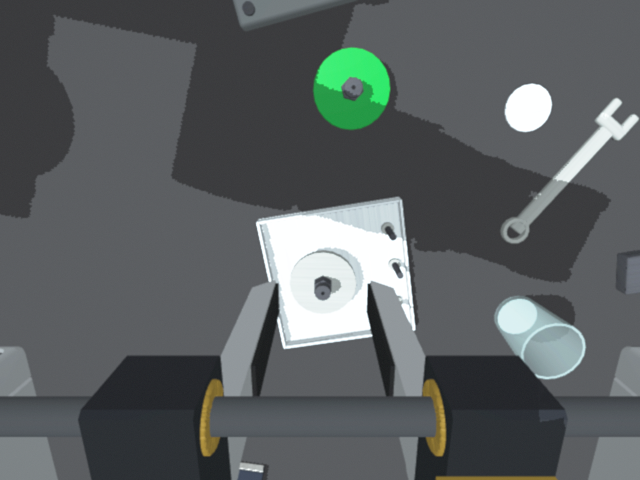

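View pics/top22.png

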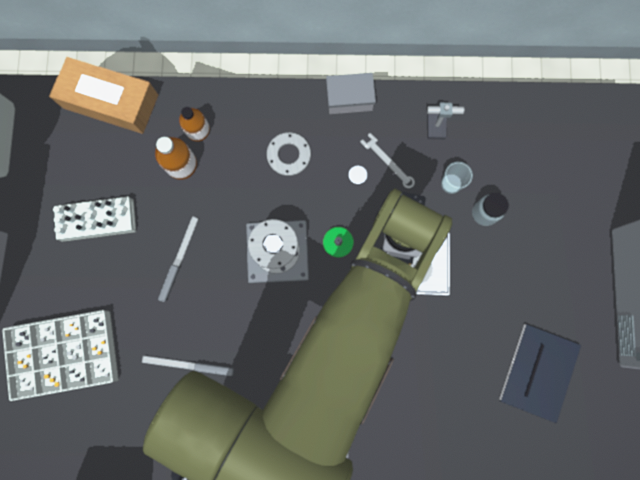

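```bash
python3 - <<'E'
from h import *
np.set_printoptions(precision=4,suppress=True)
w=ld('wrist22');s=ld('scene22')
print(onz(w,322.5,293,.053,w['T']),onz(s,221,291,.053))
crop(s,175,255,105,105,6,'pics/c33.png')
E
```

```text
[ 0.4622 -0.3036  0.053 ] [ 0.4648 -0.2988  0.053 ]
```

View pics/c33.png

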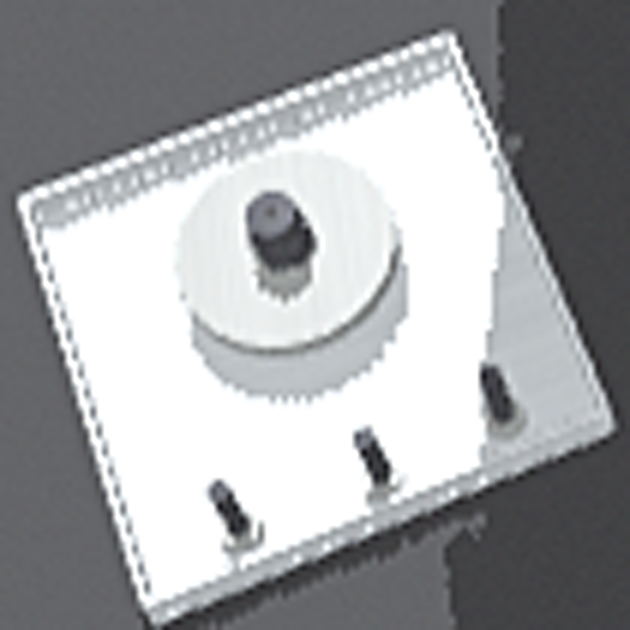

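The crop shows the plug upright in the tray, with its fitting at (280,230), and all three bolts standing. Handing in.

```bash
python3 -c "
from station import ticket
print(ticket.hand_in())"
```

```text
the job is handed in; nothing more can be done
None
```

The job is done and handed in after about 33 s of the 70 s allowed. No verdict was reported.

- **Levering:** I took the bar farthest from the base and slid its tip about 10 mm under the plug's head. I then levered over the flange rim by about 22°. The lever moment dropped from about 1.4 N m to near zero when the plug popped.
- **Bar:** It was drawn out and laid flat back where it started. The pictures show it flat there.
- **Plug:** After the bar came out, the plug stayed tilted by about 6°, with its fitting about 3 mm up. I gripped the fitting at that tilt, and it lifted off with only its own weight on the wrist, about 5 N. I levelled it and set it in the tray.

The wrist camera puts the plug's fitting at (0.462, -0.304), against a planned (0.462, -0.305). It looks upright, and all three bolts are still standing. The other loose items look unmoved, and the gripper is clear of everything.

Two checks did not agree fully:
- **Scene camera:** It reads the plug's fitting about 5 mm off in y from the wrist camera. The top and scene cameras disagreed by about the same amount throughout, so I went by the wrist camera.
- **Flange contact:** The bar touched the flange 1 to 2 mm lower than I worked out, so I slid it in along the rim by touch.

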